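Seat a tube rotor on its splined drive spindle

ROBOT

A 6-joint arm with a two-finger parallel gripper is mounted at the origin on a cart in front of the work surface, level with it; the furniture and walls round the work are solid. World frame = base frame: x ahead of the robot, y to its left, z up, the work surface at z = 0. Lengths are in m, angles in rad, forces in N, time in s.
With the tool pointing down it reaches from about 0.325 to 0.925 m from the base axis. Payload 3.1 kg.
Tool frame: the origin (TCP) lies midway between the tips of the shut fingers; the grasp point (between the pads) lies 19 mm behind it; z points along the fingers, y is the direction in which the jaws open and shut (so a half turn about z gives the same grasp; the last joint's range is limited). The gripper opens to 85 mm and grips with 20 to 120 N. Pads are 22 mm wide; open, the fingers measure 114 mm over their backs; the gripper's body (76 mm by 85 mm) begins 54 mm behind the grasp point. The pads swing forward as they close: fully open they stand 13 mm farther back than shut.
Start: joints at [0.995, 0.217, 1.613, -0, 1.311, -0.112], TCP at [0.28, 0.559, 0.231] pointing down, gripper open.
Joint ranges: [-2.75, 2.75], [-0.78, 2.1], [0.31, 2.55], [-1.13, 4.27], [0.13, 2.63], [-2.58, 2.58]. Speed limits (rad/s): [2.79, 2.79, 3.14, 3.14, 3.14, 3.14].

INTERFACE

Orientations are given as a unit quaternion [w, x, y, z].
In Python, from cell import get_state, grab_frame, camera_info, sign_off gives the robot as it stands. The module is installed in compiled form; this text tells all that it offers.
- The arm moves only by the tool jog_arm, never from a script. Its argument "steps" is one flat list of numbers, 6 for each row, row after row: the shift along the tool's x, y, z in m, then the turn, a rotation vector about the tool's x, y, z in rad. A call has 1 to 8 rows; each row shifts and turns the commanded pose from where the row before left it, along the tool's axes as they then stand; what a row does not reach is not made up. A row lasts 1/8 s, in which the tool goes at most 62.5 mm and 10.7 degrees, less where a joint would pass 70% of its speed; a pose out of reach is approached as far as the arm can. A call with a gripper value outside its range is refused whole. "gripper" is the opening, from 0 (shut) to 1 (fully open), set as the call begins (left out, the last holds). The fingers move at their own pace and stop on an object; the grip force is fixed at half the most. Time passes only in rows, so rows that do not move let the fingers close. It gives the time, the measured TCP pose, the force and the opening at its end, in the units of the state.
- get_state(): the state, without advancing time (a new reading comes with each control period).
- grab_frame(name): name is "scene" or "top" or "wrist"; returns the picture (420x560x3 uint8, red, green, blue); there is no depth.
- camera_info(name): a dict with "fx", "fy", "cx", "cy" (pixels), "R" (3x3) and "t" (3): a world point X has camera coordinates R X + t; the wrist camera has in their place "mount" (4x4, takes a point from camera to tool coordinates, whose origin is the TCP and whose axes are the flange's). Camera axes: x right, y down, z forward; pixel columns grow to the right and rows downward; lengths in m; the calibration is good to about 2 mm. A picture is of the moment at which its call begins: read the wrist's pose just before it. camera_info takes no time and is no camera call.
- sign_off(): hands the job in, once; it reports no verdict.
The state is a dict: "time_s": time; "qpos": joint angles; "joint_vel": joint speeds; "joint_torque": joint torques, N m; "tcp_pos": TCP position; "tcp_rot": TCP orientation; "wrist_force": force on the tool from outside, world axes, zero at the start; "moment": the same for the moment, N m; "finger_gap": finger opening in m.
Only numpy, scipy, OpenCV 4.12 (cv2) and the standard library are available. Lean on these libraries where they do the work, as an engineer would, in place of code of your own. Each camera call takes 0.05 s, during which the arm holds its last target.

TASK

Swing the hold-down arm of the drive unit well clear of the spindle, then set the three-cup rotor on the splined spindle, rock it to and fro until the teeth mesh, and push it down fully home against the flange. Then swing the hold-down arm back over the rotor to its stop. Leave the bottles, flask and beaker standing where they are.

Things in the scene. Friction and masses are not known exactly. Their poses are not given: they have to be found in the camera images.
- rotor_foot (a point): Loose rotor, 0.46 kg: aluminium hub 64 mm across, 50 mm high, with three grey cups on short arms. Point: centre of the hub's underside; z up its axis, x towards one cup. Bore open below, 42 mm deep, blind; its lowest 24 mm carry six inward teeth 60 degrees apart, one in line with each cup. Starts upright on the worktop, left or right of the drive unit.
- rotor_cup (a point): Centre of the rim of the rotor's cup on its x side. The three cups are alike, 120 degrees apart: 34 mm across, 45 mm high from the rotor's underside up, axes 62 mm from the hub axis. The rotor is turned by pushing them.
- knob_grip (a point): Centre of the black lifting knob on top of the rotor: 40 mm across, 24 mm high, 73 mm above the rotor's underside (knob top at 84 mm; 10 mm gap between knob and hub). The knob swivels freely on the rotor: holding it lifts the rotor but does not turn it.
- spindle_seat (a point): Centre of the flange of the upright spindle, 53 mm above the worktop: here the rotor's underside rests when home. Six outward teeth, 46 mm over the tips, stand from here to 16 mm above, 60 degrees apart, one along x. They mesh when rotor x is 30 degrees from this x (modulo 60) within about 4 degrees: cups over the gaps. Stiff to turn (0.25 N m).
- spindle_tip (a point): Tip of the spindle's plain nose, 40 mm above the flange: 32 mm diameter (bore teeth clear it by 0.9 mm all round), tapered to 20 mm over the last 8 mm. An unmeshed rotor rests 16 mm above home on the tooth tops. Once meshed it drops and stops about 11 mm above home on spring plungers; 10 to 20 N down on the knob pushes it home.
- hold_arm (a joint): Hold-down arm's angle about its upright hinge, rad: 0 at its stop, round pad over the spindle; grows anticlockwise seen from above, to 1.7 (well clear from 1.0), swinging away from the robot. Stays where left (0.06 N m). Dark steel bar 20 mm wide, hinge to pad 125 mm; underside 140 mm above the worktop, 3 mm above the knob of a rotor that is home: it cannot pass over one that is not.
- push_pin (a point): Middle of the upright push pin on the hold-down arm, 75 mm from the hinge: a steel pin of 14 mm diameter standing from 157 to 199 mm above the worktop; this point is at 181 mm.
- swing_axis (a point): On the hinge axis of the hold-down arm, 125 mm from the spindle axis; the post below is 24 mm across, hinge top 167 mm above the worktop. The post and spindle stand on the fixed drive unit, a white box 140 x 225 mm with its deck 45 mm above the worktop.
- bottle_250: Bystander: clear reagent bottle with a screw cap, 69 mm across, 150 mm high, origin at its underside. It stands in the place, left or right of the drive unit, that the rotor does not have.
- hdpe_black_c: Bystander: white plastic bottle with a black cap, 58 mm across, 125 mm high, near the right front of the drive unit; origin at its underside.
- erlenmeyer: Bystander: conical flask, 68 mm across, 113 mm high, behind the drive unit to the left; origin at its underside.
- beaker_4: Bystander: upturned glass beaker, 60 mm across, 92 mm high, behind the drive unit to the right; origin at its underside.

How it is judged:
By the outcome, as a careful person would: the job done as asked, in the order asked, and still so for the second after the job is handed in, with the robot touching nothing.
It also fails if it takes over 72 s, if anything falls off the work surface, if the arm or the gripper's body presses on something with over 40 N, if the wrist force passes 120 N, or if a joint passes its speed limit or range.

## Working session

There is one attempt and no reset: what is moved stays moved. The work goes in short steps, Python scripts to look and compute and a tool call to move; the robot and the scene stay as the last step left them, time stands still between calls to the robot, and variables do not carry over. Pictures are saved under pics/ and viewed, and the job is handed in when it is done.

Besides the shell and the picture viewer there is one more tool, called after "Request:" by a JSON object that holds its "method" and its "body". jog_arm: Moves the arm, as the interface text tells. Its arguments: {"type":"object","properties":{"steps":{"type":"array","items":{"type":"number"}},"gripper":{"type":"number"}},"required":["steps"]}

```bash
mkdir -p pics; ls; python3 - <<'E'
from cell import *
import cv2, numpy as np
print(get_state())
for n in ["scene","top","wrist"]:
    print(n,camera_info(n))
    cv2.imwrite(f"pics/{n}0.png",grab_frame(n)[:,:,::-1])
E
```

```text
pics
{'time_s': 0.0, 'qpos': array([ 9.94815871e-01,  2.17765292e-01,  1.61493517e+00, -3.00178949e-05,
        1.31128965e+00, -1.12204925e-01]), 'joint_vel': array([-6.78837806e-04,  1.10249824e-03, -8.32954539e-05,  1.26051911e-04,
       -1.44232849e-03, -2.57330221e-04]), 'joint_torque': array([-1.60316040e-05, -3.96828818e+01, -3.03855693e+01,  1.93505048e-05,
        9.20854742e-03,  1.30900227e-05]), 'tcp_pos': array([0.27912386, 0.5582975 , 0.22996082]), 'tcp_rot': array([-3.90730636e-04,  2.29811240e-01,  9.73234482e-01, -1.13335351e-03]), 'wrist_force': array([ 0.842116  ,  0.40298232, -0.12198259]), 'moment': array([ 0.00042248, -0.00625468, -0.03890538]), 'finger_gap': 0.08563465182800256}
scene {'fx': 399.4519947251379, 'fy': 399.4519947251379, 'cx': 285.64913148194444, 'cy': 220.1230881439986, 'R': array([[ 0.56612485, -0.82425477,  0.01033088],
       [-0.62212806, -0.43545259, -0.65064408],
       [ 0.5407951 ,  0.36191865, -0.75931255]]), 't': array([-0.30430038,  0.48040187,  0.74543173])}
top {'fx': 482.032457602418, 'fy': 482.032457602418, 'cx': 280.3279136328841, 'cy': 209.09052000256355, 'R': array([[-4.54928918e-02, -9.98964515e-01, -5.43277551e-04],
       [-9.70818268e-01,  4.43392837e-02, -2.35681817e-01],
       [ 2.35461860e-01, -1.01944236e-02, -9.71830122e-01]]), 't': array([0.06656618, 0.62755848, 1.26022116])}
wrist {'fx': 293.9158238022696, 'fy': 293.9158238022696, 'cx': 282.19890760569393, 'cy': 204.82078962361282, 'mount': array([[-1.14717366e-03, -9.46520653e-01, -3.22641190e-01,
         8.22984439e-02],
       [ 9.99999308e-01, -1.00153310e-03, -6.17407529e-04,
        -1.41258569e-03],
       [ 2.61253146e-04, -3.22641675e-01,  9.46521147e-01,
        -1.42028972e-01],
       [ 0.00000000e+00,  0.00000000e+00,  0.00000000e+00,
         1.00000000e+00]])}
```

View pics/scene0.png

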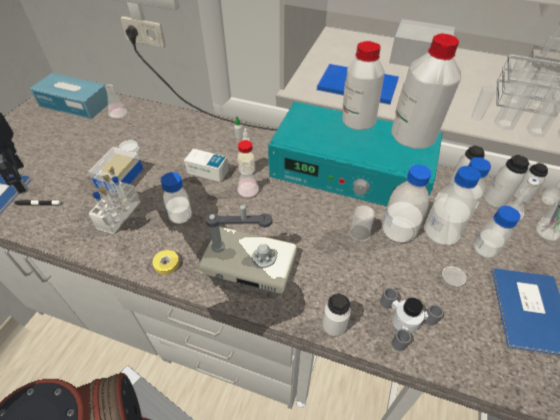

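View pics/top0.png

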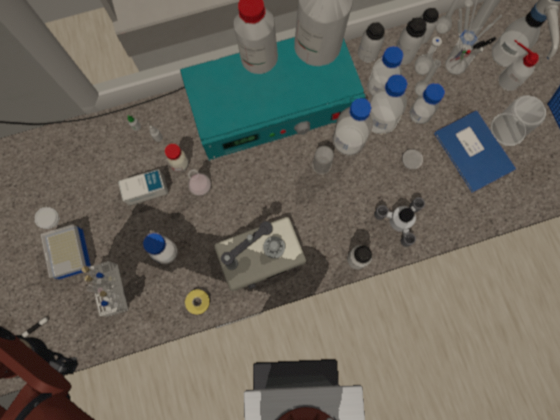

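View pics/wrist0.png

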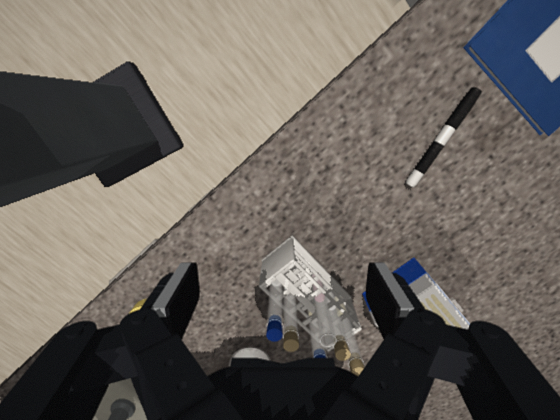

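```bash
python3 - <<'E'
import cv2
t=cv2.imread("pics/top0.png"); s=cv2.imread("pics/scene0.png")
cv2.imwrite("pics/t_drive.png",cv2.resize(t[205:305,205:315],None,fx=6,fy=6,interpolation=3)[:600])
cv2.imwrite("pics/t_rot.png",cv2.resize(t[185:280,340:440],None,fx=6,fy=6,interpolation=3))
cv2.imwrite("pics/s_drive.png",cv2.resize(s[195:295,190:310],None,fx=6,fy=6,interpolation=3))
cv2.imwrite("pics/s_rot.png",cv2.resize(s[275:360,320:450],None,fx=6,fy=6,interpolation=3))
E
```

```text
(no output)
```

View pics/t_drive.png

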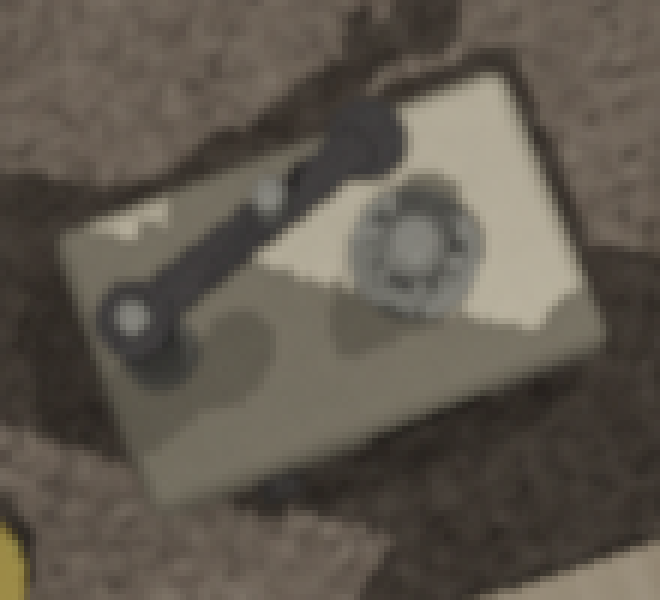

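View pics/t_rot.png

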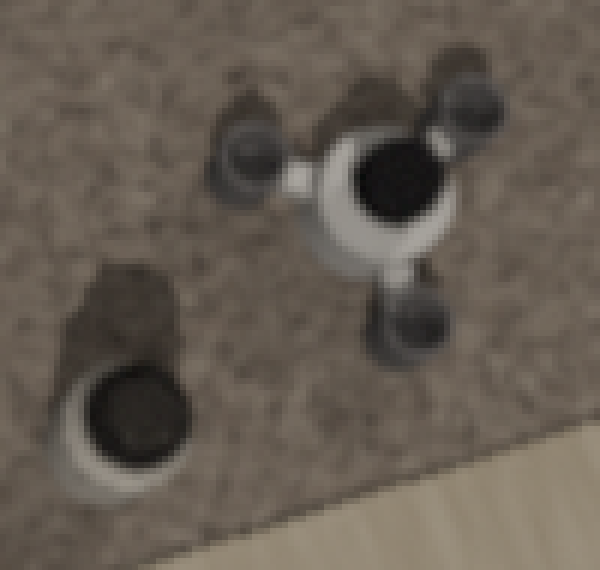

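View pics/s_drive.png

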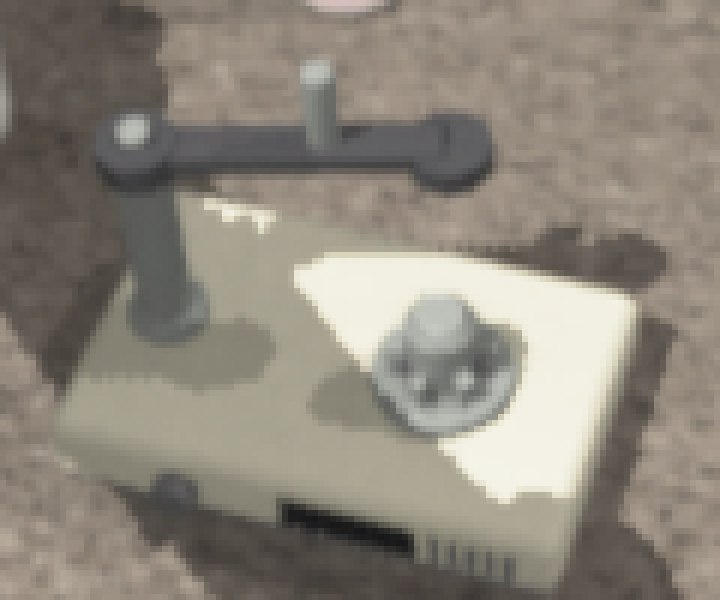

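View pics/s_rot.png

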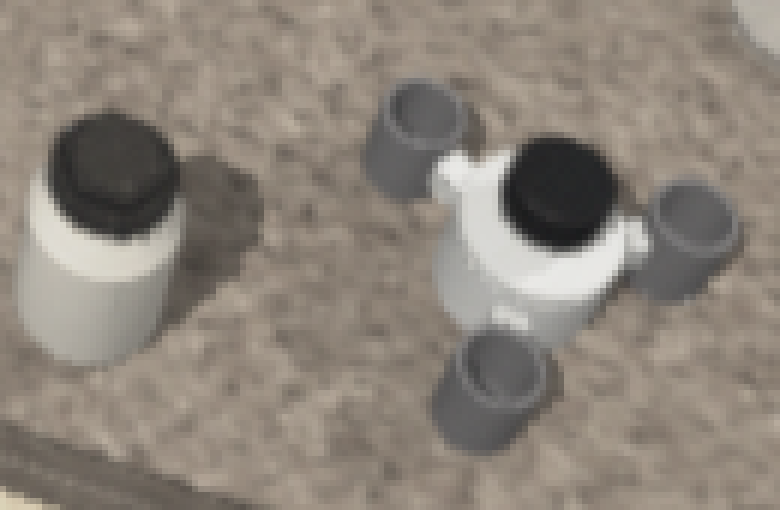

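```bash
cat > h.py <<'E'
from cell import *
import cv2, numpy as np
from scipy.spatial.transform import Rotation as R
CI={n:camera_info(n) for n in ["scene","top","wrist"]}
def cam(n,st=None):
    c=CI[n]
    if n!="wrist": return c["R"],c["t"],c
    T=np.eye(4); q=st["tcp_rot"]; T[:3,:3]=R.from_quat([q[1],q[2],q[3],q[0]]).as_matrix(); T[:3,3]=st["tcp_pos"]
    M=np.linalg.inv(T@c["mount"]); return M[:3,:3],M[:3,3],c
def unproj(n,u,v,z,st=None):
    Rr,t,c=cam(n,st); d=Rr.T@np.array([(u-c["cx"])/c["fx"],(v-c["cy"])/c["fy"],1]); o=-Rr.T@t
    return o+d*(z-o[2])/d[2]
def proj(n,X,st=None):
    Rr,t,c=cam(n,st); p=Rr@np.asarray(X)+t; return np.array([c["fx"]*p[0]/p[2]+c["cx"],c["fy"]*p[1]/p[2]+c["cy"]])
def crop(u,v,ox,oy,s=6): return (u+.5)/s-.5+ox,(v+.5)/s-.5+oy
def snap(n,name):
    st=get_state(); im=grab_frame(n)[:,:,::-1].copy(); cv2.imwrite(f"pics/{name}.png",im); np.save(f"pics/{name}.npy",st,allow_pickle=True); return st,im
def yaw():
    st=get_state(); q=st["tcp_rot"]; return R.from_quat([q[1],q[2],q[3],q[0]]).as_matrix()
E
python3 - <<'E'
from h import *
T=dict(hinge=(130,318,.167),pin=(274,187,.199),pad=(370,140,.155),tip=(412,245,.093))
S=dict(hinge=(132,130,.167),pin=(317,72,.199),pad=(450,145,.155),tip=(443,310,.093))
for k in T:
    print(k,unproj("top",*crop(*T[k][:2],205,205),T[k][2]),unproj("scene",*crop(*S[k][:2],190,195),S[k][2]))
T=dict(knob=(400,180,.084),c1=(257,150,.045),c2=(470,105,.045),c3=(418,322,.045),black=(138,415,.125))
S=dict(knob=(562,180,.084),c1=(424,112,.045),c2=(695,215,.045),c3=(503,367,.045),black=(117,165,.125))
for k in T:
    a=unproj("top",*crop(*T[k][:2],340,185),T[k][2]);b=unproj("scene",*crop(*S[k][:2],320,275),S[k][2]);print(k,a,b)
print(unproj("top",155,243,.15),unproj("top",323,152,.092),unproj("top",200,183,.05))
print(yaw())
E
```

```text
hinge [0.48861164 0.18030795 0.167     ] [0.48635185 0.17993003 0.167     ]
pin [0.53554409 0.11657757 0.199     ] [0.53090118 0.11936202 0.199     ]
pad [0.5623866 0.0772276 0.155    ] [0.56017573 0.07887948 0.155     ]
tip [0.52627936 0.06162516 0.093     ] [0.52860375 0.06141585 0.093     ]
knob [ 0.59652017 -0.30632608  0.084     ] [ 0.59481316 -0.30557007  0.084     ]
c1 [ 0.62258359 -0.25126899  0.045     ] [ 0.6175597  -0.24800797  0.045     ]
c2 [ 0.63984623 -0.35419557  0.045     ] [ 0.6358043  -0.35364672  0.045     ]
c3 [ 0.53707885 -0.31826794  0.045     ] [ 0.53538121 -0.31773745  0.045     ]
black [ 0.48848954 -0.17014247  0.125     ] [ 0.48302107 -0.17362866  0.125     ]
[0.53698884 0.36409675 0.15      ] [ 0.78551558 -0.08941261  0.092     ] [0.72322641 0.26375166 0.05      ]
[[-8.94397568e-01  4.47271713e-01 -1.00282689e-03]
 [ 4.47272790e-01  8.94396259e-01 -1.54395757e-03]
 [ 2.06356073e-04 -1.82944907e-03 -9.99998305e-01]]
```

Request:
{"method": "jog_arm", "body": {"steps": [-0.0422,-0.0314,0,0,0,0,-0.0422,-0.0314,0,0,0,0,-0.0422,-0.0314,0,0,0,0,-0.0422,-0.0314,0,0,0,0,-0.0422,-0.0314,0,0,0,0,-0.0422,-0.0314,0,0,0,0,-0.0422,-0.0314,0,0,0,0,-0.0422,-0.0314,0,0,0,0], "gripper": 0}}

```text
time_s: 1.15
tcp_pos: [0.4695, 0.1817, 0.2311]
tcp_rot: [-0.0, 0.23, 0.973, 0.0]
wrist_force: [0.5, -0.0, 1.0]
finger_gap: -0.0002
```

Request:
{"method": "jog_arm", "body": {"steps": [-0.0422,-0.0314,0,0,0,0,-0.0422,-0.0314,0,0,0,0,0,0,0,0,0,0]}}

```text
time_s: 1.52
tcp_pos: [0.5176, 0.0864, 0.2311]
tcp_rot: [0.0, 0.232, 0.973, -0.0]
wrist_force: [-1.2, -0.4, -0.3]
finger_gap: -0.0002
```

```bash
python3 - <<'E'
from h import *
st,im=snap("wrist","w1"); print(st["tcp_pos"],st["wrist_force"],st["finger_gap"]); print(yaw())
E
```

```text
[0.51764545 0.08635246 0.2311168 ] [-1.23448596 -0.38243135 -0.25176186] -0.00022492567972123967
[[-8.92797628e-01  4.50456866e-01 -1.00401032e-03]
 [ 4.50456721e-01  8.92798185e-01  3.79143384e-04]
 [ 1.06716634e-03 -1.13764884e-04 -9.99999424e-01]]
```

View pics/w1.png

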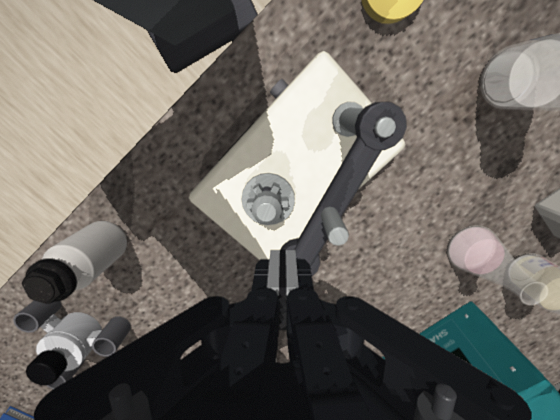

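```bash
python3 - <<'E'
import cv2
t=cv2.imread("pics/w1.png")
cv2.imwrite("pics/w1c.png",cv2.resize(t[160:250,220:320],None,fx=6,fy=6,interpolation=3))
E
```

```text
(no output)
```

View pics/w1c.png

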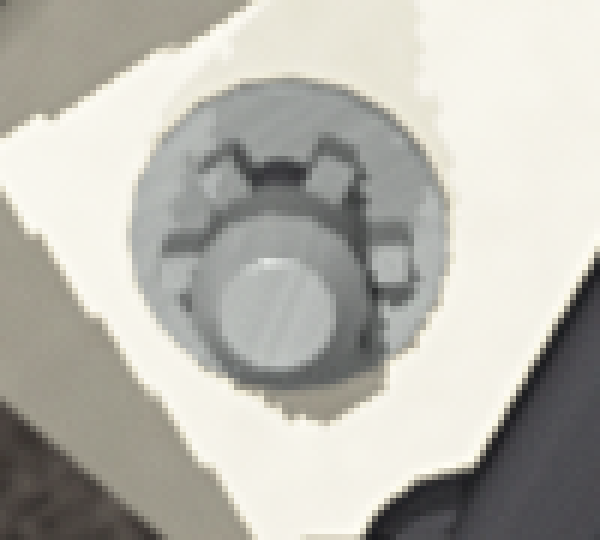

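```bash
python3 - <<'E'
from h import *
st=np.load("pics/w1.npy",allow_pickle=True).item()
P=lambda u,v,z:unproj("wrist",*crop(u,v,220,160),z,st)
tip=P(277,313,.093); fl=P(290,230,.053); print(tip,fl)
for c in [(225,182),(332,178),(393,263),(182,275)]:
    p=P(*c,.069)
    for o in (tip,fl): d=p-o; print(np.hypot(*d[:2]),np.degrees(np.arctan2(d[1],d[0]))%60, end="  ")
    print()
h=unproj("wrist",386,127,.167,st); pin=unproj("wrist",341,237,.199,st); print(h,pin,np.linalg.norm((pin-h)[:2]),np.degrees(np.arctan2(*(pin-h)[[1,0]])),np.linalg.norm((tip-h)[:2]),np.degrees(np.arctan2(*(tip-h)[[1,0]])))
E
```

```text
[0.52777679 0.06059784 0.093     ] [0.5260569  0.06187148 0.053     ]
0.01917669120228324 5.608265475788926  0.017647988146589924 10.274311682975991  
0.01909259997021662 5.42262356571203  0.01707074595446874 3.1956736113634037  
0.01984518382456932 5.567900799391921  0.019509525026549724 59.41025347232217  
0.018701865093984825 7.517635624663541  0.019332832032607192 13.68271046447164  
[0.48834968 0.17854547 0.167     ] [0.53351636 0.11940506 0.199     ] 0.07441516693260512 -52.63032711856956 0.12436293789887154 -71.51643285969303
```

Request:
{"method": "jog_arm", "body": {"steps": [0,0,0.03,0,0,0,0,0,0.03,0,0,0,0,0.01,0,0,0,0,-0.002,0.017,0,0,0,0,-0.002,0.017,0,0,0,0,0,0.017,0,0,0,0,0.002,0.017,0,0,0,0,0.003,0.017,0,0,0,0]}}

```text
time_s: 2.58
tcp_pos: [0.5572, 0.1759, 0.1711]
tcp_rot: [-0.002, 0.23, 0.973, -0.001]
wrist_force: [-5.0, -2.0, 1.2]
finger_gap: -0.0003
```

```bash
python3 - <<'E'
from h import *
st,im=snap("wrist","w2"); print(st["tcp_pos"],st["wrist_force"],st["finger_gap"])
E
```

```text
[0.55719225 0.17594528 0.17107723] [-4.96821761 -1.97964868  1.15256533] -0.00029116043463490445
```

View pics/w2.png

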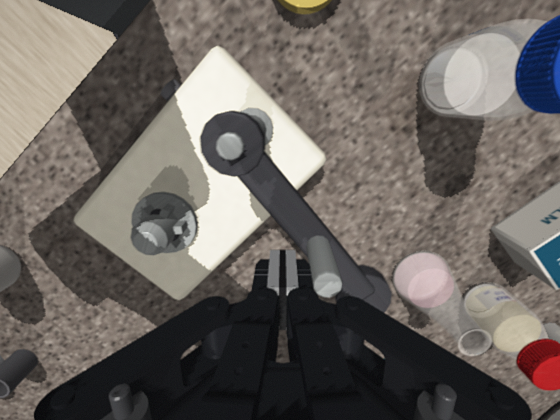

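```bash
python3 - <<'E'
from h import *
st=np.load("pics/w2.npy",allow_pickle=True).item()
h=unproj("wrist",230,145,.167,st); pin=unproj("wrist",327,283,.199,st)
print(h,pin,np.degrees(np.arctan2(*(pin-h)[[1,0]]))+71.5)
E
```

```text
[0.48820821 0.18004371 0.167     ] [0.56014013 0.19540734 0.199     ] 83.55640708789248
```

Request:
{"method": "jog_arm", "body": {"steps": [0,-0.012,0,0,0,0,0,-0.003,-0.03,0,0,0,0,0,-0.03,0,0,0]}}

```text
time_s: 3.0
tcp_pos: [0.5509, 0.1602, 0.2314]
tcp_rot: [-0.0, 0.23, 0.973, -0.0]
wrist_force: [0.3, 0.6, 0.2]
finger_gap: 0.0001
```

Request:
{"method": "jog_arm", "body": {"steps": [-0.0315,-0.0497,0,0,0,0,-0.0315,-0.0497,0,0,0,0,-0.0315,-0.0497,0,0,0,0,-0.0315,-0.0497,0,0,0,0,-0.0315,-0.0497,0,0,0,0,-0.0315,-0.0497,0,0,0,0,-0.0315,-0.0497,0,0,0,0,-0.0315,-0.0497,0,0,0,0], "gripper": 1}}

```text
time_s: 4.0
tcp_pos: [0.5983, -0.3099, 0.2317]
tcp_rot: [0.001, 0.23, 0.973, -0.0]
wrist_force: [1.0, -0.4, 0.5]
finger_gap: 0.0853
```

Request:
{"method": "jog_arm", "body": {"steps": [0,0,0.03,0,0,0,0,0,0,0,0,0]}}

```text
time_s: 4.25
tcp_pos: [0.5961, -0.3073, 0.1979]
tcp_rot: [-0.003, 0.231, 0.973, 0.001]
wrist_force: [-0.4, 0.6, 0.1]
finger_gap: 0.0854
```

```bash
python3 - <<'E'
from h import *
st,im=snap("wrist","w3"); print(st["tcp_pos"],st["wrist_force"],st["finger_gap"],st["qpos"])
E
```

```text
[ 0.59612012 -0.30729658  0.19791184] [-0.40120985  0.58338705  0.09966258] 0.08538115257351435 [-5.80597917e-01  3.42832706e-01  1.52131961e+00  1.53413283e-04
  1.28370075e+00 -1.68514496e+00]
```

View pics/w3.png

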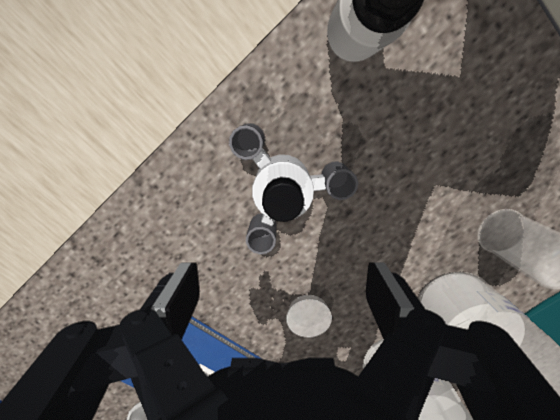

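```bash
python3 - <<'E'
import cv2
t=cv2.imread("pics/w3.png")
cv2.imwrite("pics/w3c.png",cv2.resize(t[115:260,220:365],None,fx=4,fy=4,interpolation=3))
E
```

```text
(no output)
```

View pics/w3c.png

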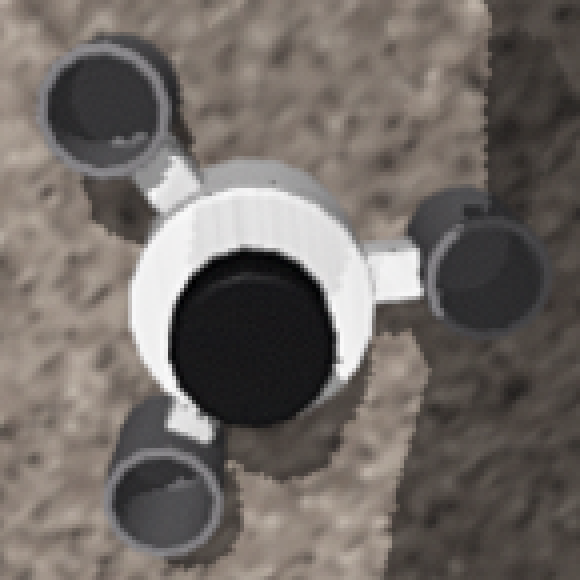

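```bash
python3 - <<'E'
from h import *
st=np.load("pics/w3.npy",allow_pickle=True).item()
P=lambda u,v,z:unproj("wrist",*crop(u,v,220,115,4),z,st)
k=P(253,347,.084); c=[P(*a,.045) for a in [(104,110),(487,275),(164,502)]]; m=np.mean(c,0)
print(k,m,[(np.hypot(*(p-m)[:2]),np.degrees(np.arctan2(*(p-m)[[1,0]]))%120) for p in c])
d=m-st["tcp_pos"]; print(yaw().T@d, yaw().T@(k-st["tcp_pos"]))
E
```

```text
[ 0.59654399 -0.30847016  0.084     ] [ 0.59686771 -0.3088417   0.045     ] [(np.float64(0.06155620938670408), np.float64(69.69032294731647)), (np.float64(0.06127949540762635), np.float64(70.23455141799795)), (np.float64(0.0619228428897134), np.float64(70.18356184128625))]
[-0.00189533 -0.00112968  0.15290555] [-0.00130312 -0.00092137  0.11390749]
```

Request:
{"method": "jog_arm", "body": {"steps": [-0.0016,-0.001,0.04,0,0,0,0,0,0.045,0,0,0,0,0,0.04,0,0,0,0,0,0.02,0,0,0,0,0,0.002,0,0,0,0,0,0,0,0,0]}}

```text
time_s: 5.05
tcp_pos: [0.6014, -0.3093, 0.0566]
tcp_rot: [0.002, 0.23, 0.973, -0.001]
wrist_force: [-0.2, -1.0, -0.4]
finger_gap: 0.0856
```

Request:
{"method": "jog_arm", "body": {"steps": [0,0,0,0,0,0,0,0,0,0,0,0,0,0,0,0,0,0,0,0,0,0,0,0], "gripper": 0.3}}

```text
time_s: 5.55
tcp_pos: [0.6006, -0.3092, 0.0557]
tcp_rot: [0.001, 0.23, 0.973, -0.0]
wrist_force: [-0.5, 0.7, 5.6]
finger_gap: 0.0385
```

Request:
{"method": "jog_arm", "body": {"steps": [0,0,-0.02,0,0,0,0,0,-0.04,0,0,0,0,0,-0.045,0,0,0,0,0,-0.04,0,0,0,0,0,-0.005,0,0,0], "gripper": 0.2}}

```text
time_s: 6.18
tcp_pos: [0.6019, -0.3098, 0.2088]
tcp_rot: [0.004, 0.23, 0.973, -0.001]
wrist_force: [0.2, 0.2, -4.0]
finger_gap: 0.038
```

```bash
python3 - <<'E'
from h import *
st,im=snap("wrist","w4"); print(st["tcp_pos"],st["wrist_force"],st["finger_gap"],st["qpos"])
d=np.array([.5311,.0608,st["tcp_pos"][2]])-st["tcp_pos"]; print(yaw().T@d)
E
```

```text
[ 0.60190351 -0.30978971  0.20880142] [ 0.18829978  0.18783438 -3.95492378] 0.03796650969325617 [-5.78962522e-01  3.37727098e-01  1.50691358e+00  1.07678446e-04
  1.28905406e+00 -1.68600796e+00]
[ 0.22908335  0.29978278 -0.00098669]
```

View pics/w4.png

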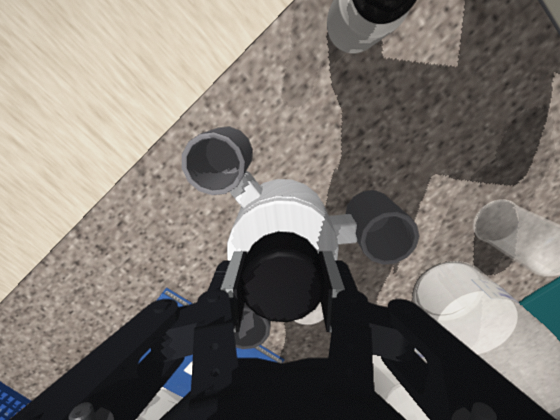

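```bash
python3 - <<'E'
from h import *
st=np.load("pics/w4.npy",allow_pickle=True).item(); z=st["tcp_pos"][2]
a=unproj("wrist",214.5,162,z-.0107,st); b=unproj("wrist",387,233,z-.0107,st); k=unproj("wrist",281,277,z+.0283,st)
m=(a+b)/2; d=b-a; L=np.hypot(*d[:2]); print(L, 2*.062*np.sin(np.pi/3))
n=np.array([-d[1],d[0],0])/L
for s in (1,-1):
    c=m+s*n*.031
    print(c, [np.degrees(np.arctan2(*(p-c)[[1,0]]))%120 for p in (a,b)], yaw().T@(c-st["tcp_pos"]))
print(k,yaw().T@(k-st["tcp_pos"]))
E
```

```text
0.10304828492089754 0.10738715006927038
[ 0.55656047 -0.26166007  0.19810142] [np.float64(11.219453702902626), np.float64(9.15219935433734)] [0.06212223 0.02276963 0.01045541]
[ 0.59656713 -0.30902532  0.19810142] [np.float64(69.15219935433728), np.float64(71.21945370290265)] [ 0.00515528 -0.00169903  0.01068118]
[ 0.59224267 -0.3072374   0.23710142] [ 0.00967472 -0.00204946 -0.02833612]
```

```bash
python3 - <<'E'
from h import *
st=np.load("pics/w4.npy",allow_pickle=True).item(); z=st["tcp_pos"][2]
for dz in (.0107,.0135,.017):
    a=unproj("wrist",214.5,162,z-dz,st); b=unproj("wrist",387,233,z-dz,st)
    m=(a+b)/2; d=b-a; L=np.hypot(*d[:2]); n=np.array([-d[1],d[0],0])/L; c=m-n*.031
    print(dz,L,c, yaw().T@(c-st["tcp_pos"]))
E
python3 - <<'E'
import cv2
t=cv2.imread("pics/w4.png")
cv2.imwrite("pics/w4c.png",cv2.resize(t[120:360,170:430],None,fx=2.5,fy=2.5,interpolation=3))
E
```

```text
0.0107 0.10304828492089754 [ 0.59656713 -0.30902532  0.19810142] [ 0.00515528 -0.00169903  0.01068118]
0.0135 0.10494556117673562 [ 0.59748484 -0.30924082  0.19530142] [ 0.00424873 -0.0014802   0.01348455]
0.017 0.10731715649653316 [ 0.59863199 -0.30951019  0.19180142] [ 0.00311553 -0.00120665  0.01698877]
```

View pics/w4c.png

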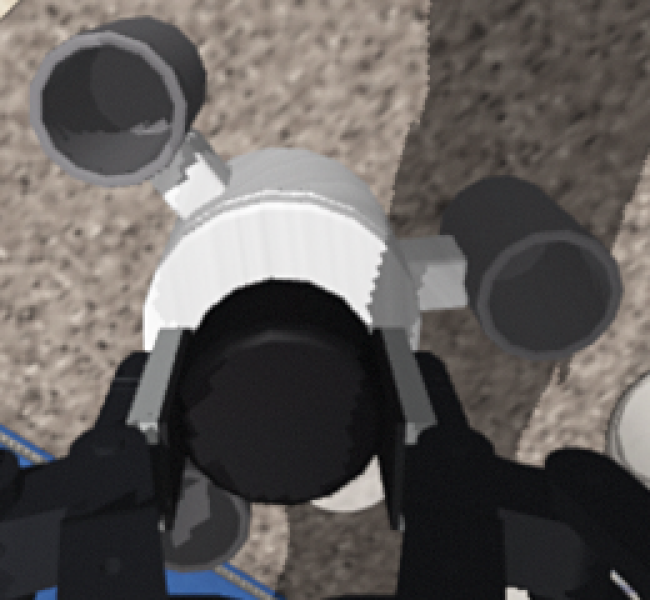

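Request:
{"method": "jog_arm", "body": {"steps": [0.015,0.02,0,0,0,0,0.033,0.044,0,0,0,0,0.036,0.046,0,0,0,0,0.036,0.046,0,0,0,0,0.036,0.046,0,0,0,0,0.036,0.046,0,0,0,0,0.025,0.034,0,0,0,0,0.012,0.018,0,0,0,0]}}

```text
time_s: 7.22
tcp_pos: [0.526, 0.0646, 0.2007]
tcp_rot: [-0.003, 0.229, 0.973, -0.0]
wrist_force: [0.0, 0.2, -4.1]
finger_gap: 0.0379
```

Request:
{"method": "jog_arm", "body": {"steps": [0,0,0,0,0,0,0,0,0,0,0,0]}}

```text
time_s: 7.48
tcp_pos: [0.5281, 0.0617, 0.2023]
tcp_rot: [-0.002, 0.23, 0.973, -0.001]
wrist_force: [0.1, 0.1, -3.9]
finger_gap: 0.0386
```

```bash
python3 - <<'E'
from h import *
st,im=snap("wrist","w5"); print(st["tcp_pos"],st["wrist_force"],st["finger_gap"],st["qpos"])
d=np.array([.5311,.0608,st["tcp_pos"][2]])-st["tcp_pos"]; print(yaw().T@d)
st,im=snap("scene","s5"); cv2.imwrite("pics/s5c.png",cv2.resize(im[120:300,160:340],None,fx=3.3,fy=3.3,interpolation=3))
E
```

```text
[0.52813282 0.06171029 0.2023181 ] [ 0.0782936   0.10782633 -3.90732721] 0.03855214454034785 [-1.53050865e-02  4.78912009e-02  1.85834203e+00 -7.43868104e-04
  1.23876649e+00 -1.12214795e+00]
[-3.06056298e-03  5.15450492e-04 -7.26180969e-06]
```

View pics/w5.png

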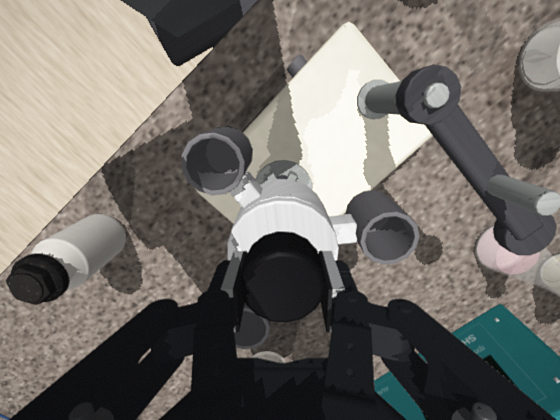

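View pics/s5c.png

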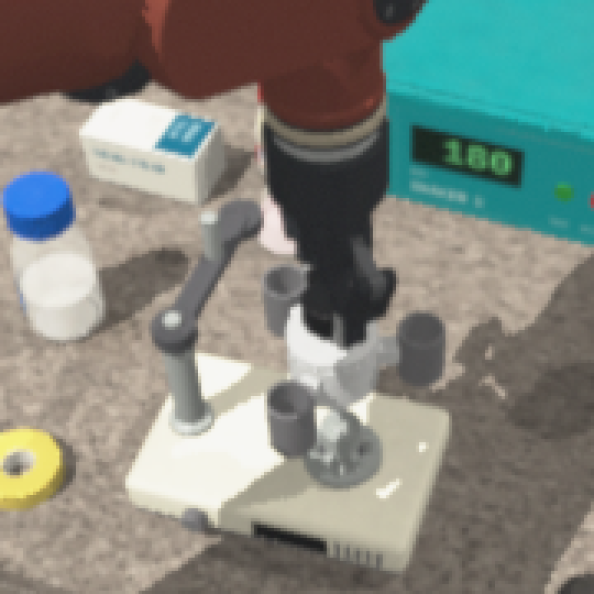

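Request:
{"method": "jog_arm", "body": {"steps": [-0.003,0.0005,0.02,0,0,0,0,0,0.02,0,0,0,0,0,0,0,0,0,0,0,0,0,0,0]}}

```text
time_s: 8.07
tcp_pos: [0.5328, 0.0607, 0.1649]
tcp_rot: [0.0, 0.23, 0.973, 0.0]
wrist_force: [-0.7, 0.2, -3.6]
finger_gap: 0.0381
```

```bash
python3 - <<'E'
from h import *
st,im=snap("wrist","w6"); print(st["tcp_pos"],st["wrist_force"],st["finger_gap"])
d=np.array([.5311,.0608,st["tcp_pos"][2]])-st["tcp_pos"]; print(yaw().T@d)
st,im=snap("scene","s6"); cv2.imwrite("pics/s6c.png",cv2.resize(im[180:300,200:320],None,fx=5,fy=5,interpolation=3))
st,im=snap("top","t6"); cv2.imwrite("pics/t6c.png",cv2.resize(im[190:310,205:325],None,fx=5,fy=5,interpolation=3))
E
```

```text
[0.53275566 0.06072668 0.16486899] [-0.68339448  0.19038686 -3.62338645] 0.03812683957356551
[ 1.51300617e-03 -6.76314683e-04 -3.15523284e-06]
```

View pics/s6c.png

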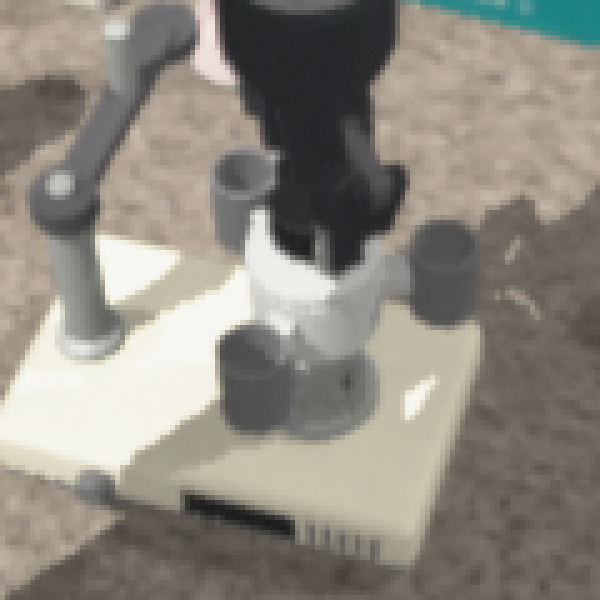

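View pics/w6.png

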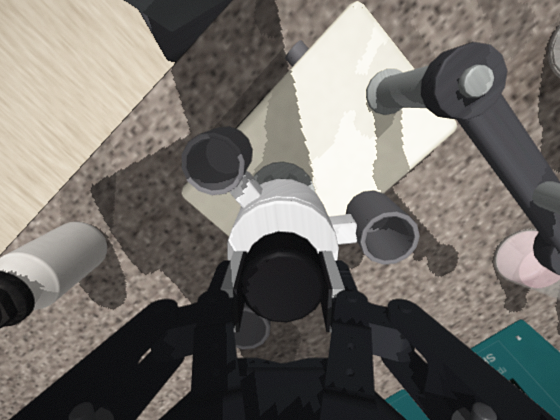

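```bash
python3 - <<'E'
from h import *
for z in (.154,.148):
    c=[unproj("scene",*crop(*a,200,180,5),z) for a in [(246,172),(445,241),(254,346)]]
    print(np.mean(c,0),[np.linalg.norm(c[i]-c[i-1]) for i in range(3)])
E
```

```text
[0.53072871 0.06282007 0.154     ] [np.float64(0.10522021833834339), np.float64(0.10543216540226104), np.float64(0.10656247970117017)]
[0.53454368 0.06590556 0.148     ] [np.float64(0.106087739691645), np.float64(0.10630143422013384), np.float64(0.10744106775260608)]
```

View pics/t6c.png

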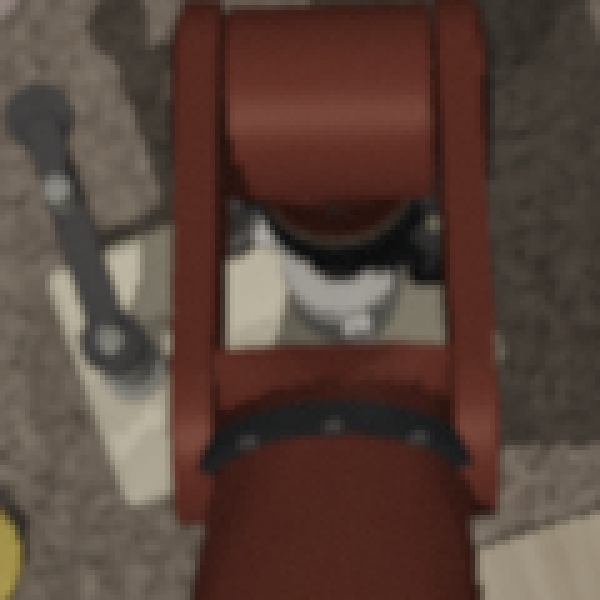

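Request:
{"method": "jog_arm", "body": {"steps": [0.0015,-0.0007,0.01,0,0,0,0,0,0.01,0,0,0,0,0,0.005,0,0,0,0,0,0,0,0,0]}}

```text
time_s: 8.72
tcp_pos: [0.5302, 0.0611, 0.1384]
tcp_rot: [-0.0, 0.23, 0.973, -0.0]
wrist_force: [-0.6, -1.1, -4.1]
finger_gap: 0.0381
```

Request:
{"method": "jog_arm", "body": {"steps": [0,0,0.005,0,0,0,0,0,0.004,0,0,0,0,0,0,0,0,0]}}

```text
time_s: 9.1
tcp_pos: [0.5304, 0.0612, 0.1299]
tcp_rot: [-0.0, 0.23, 0.973, -0.0]
wrist_force: [0.8, -1.0, -3.8]
finger_gap: 0.0379
```

Request:
{"method": "jog_arm", "body": {"steps": [0,0,0.004,0,0,0,0,0,0.003,0,0,0,0,0,0,0,0,0]}}

```text
time_s: 9.48
tcp_pos: [0.5311, 0.0613, 0.1246]
tcp_rot: [0.0, 0.23, 0.973, -0.0]
wrist_force: [-2.8, -1.6, 4.1]
finger_gap: 0.038
```

Request:
{"method": "jog_arm", "body": {"steps": [0,0,0,0,0,0,0,0,0,0,0,0,0,0,-0.03,0,0,0,0,0,-0.05,0,0,0,0,0,-0.04,0,0,0,0,0,0,0,0,0], "gripper": 1}}

```text
time_s: 10.22
tcp_pos: [0.5337, 0.0615, 0.2482]
tcp_rot: [0.005, 0.23, 0.973, 0.001]
wrist_force: [0.5, 0.2, -0.5]
finger_gap: 0.0854
```

```bash
python3 - <<'E'
from h import *
st,im=snap("wrist","w7"); print(st["tcp_pos"],st["wrist_force"],st["finger_gap"])
cv2.imwrite("pics/w7c.png",cv2.resize(im[110:290,190:370],None,fx=3.3,fy=3.3,interpolation=3))
E
```

```text
[0.5336985  0.06149243 0.24821153] [ 0.47646667  0.2419321  -0.45805204] 0.08535683725194383
```

View pics/w7c.png

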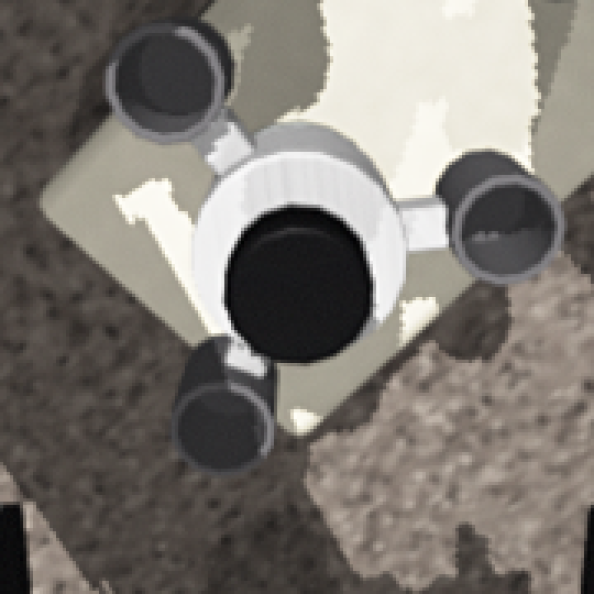

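```bash
python3 - <<'E'
from h import *
st=np.load("pics/w7.npy",allow_pickle=True).item()
for z in (.114,.109):
    c=[unproj("wrist",*crop(*a,190,110,3.3),z,st) for a in [(166,82),(506,229),(224,425)]]; m=np.mean(c,0)
    print(m,[(np.hypot(*(p-m)[:2]).round(4),np.degrees(np.arctan2(*(p-m)[[1,0]])).round(1)) for p in c])
E
```

```text
[0.52690049 0.06173001 0.114     ] [(np.float64(0.0613), np.float64(-169.7)), (np.float64(0.0609), np.float64(70.0)), (np.float64(0.0609), np.float64(-49.5))]
[0.52814968 0.06108964 0.109     ] [(np.float64(0.0625), np.float64(-169.7)), (np.float64(0.062), np.float64(70.0)), (np.float64(0.062), np.float64(-49.5))]
```

Request:
{"method": "jog_arm", "body": {"steps": [-0.0275,-0.0145,0.02,0,0,0,-0.0275,-0.0145,0.02,0,0,0,0,0,0,0,0,0.134,0,0,0,0,0,0.134,0,0,0,0,0,0.133,0,0,0,0,0,0], "gripper": 0.56}}

```text
time_s: 11.02
tcp_pos: [0.5654, 0.011, 0.201]
tcp_rot: [-0.002, 0.418, 0.908, -0.001]
wrist_force: [0.3, 0.6, -1.2]
finger_gap: 0.0478
```

```bash
python3 - <<'E'
from h import *
st=get_state();print(st["tcp_pos"],st["finger_gap"]); Y=yaw(); print(np.degrees(np.arctan2(Y[1,1],Y[0,1])), Y.T@(np.array([.5696,.0109,.088])-st["tcp_pos"]))
E
```

```text
[0.56543025 0.01095349 0.20098082] 0.047790897805202084
40.53118682991378 [-0.00308082  0.00342484  0.11296387]
```

Request:
{"method": "jog_arm", "body": {"steps": [-0.003,0.003,0.03,0,0,0,0,0,0.03,0,0,0,0,0,0.01,0,0,0,0,0,0,0,0,0]}}

```text
time_s: 11.52
tcp_pos: [0.57, 0.0106, 0.1321]
tcp_rot: [-0.001, 0.419, 0.908, -0.0]
wrist_force: [0.9, -0.3, 0.4]
finger_gap: 0.0476
```

```bash
python3 - <<'E'
from h import *
st,im=snap("wrist","w8");print(st["tcp_pos"],st["finger_gap"]); Y=yaw(); print(np.degrees(np.arctan2(Y[1,1],Y[0,1])), Y.T@(np.array([.5696,.0109,.088])-st["tcp_pos"]))
E
```

```text
[0.57002652 0.01061753 0.13208598] 0.047598138943802985
40.491358367415614 [ 0.00048692 -0.00013933  0.04408604]
```

View pics/w8.png

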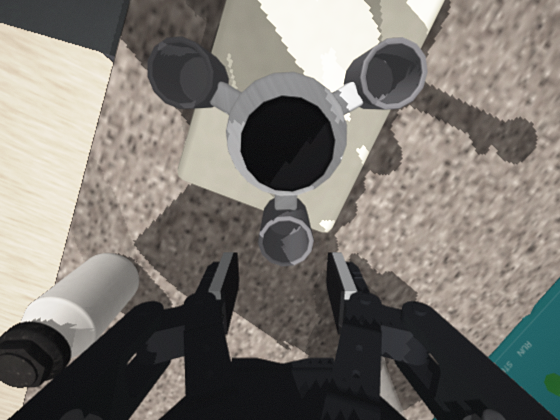

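Request:
{"method": "jog_arm", "body": {"steps": [0,0,0.02,0,0,0,0,0,0.02,0,0,0,0,0,0.004,0,0,0,0,0,0,0,0,0]}}

```text
time_s: 12.08
tcp_pos: [0.5704, 0.0105, 0.0884]
tcp_rot: [-0.001, 0.419, 0.908, -0.0]
wrist_force: [-0.4, 0.0, -0.0]
finger_gap: 0.048
```

```bash
python3 - <<'E'
from h import *
st,im=snap("wrist","w9");print(st["tcp_pos"],st["finger_gap"],st["wrist_force"]); Y=yaw(); print(np.degrees(np.arctan2(Y[1,1],Y[0,1])), Y.T@(np.array([.5696,.0109,.088])-st["tcp_pos"]))
E
```

```text
[0.57042088 0.010544   0.08838468] 0.04804487063425165 [-0.37855499  0.03678039 -0.01206541]
40.453941683121386 [ 0.00080345 -0.00039357  0.00038486]
```

View pics/w9.png

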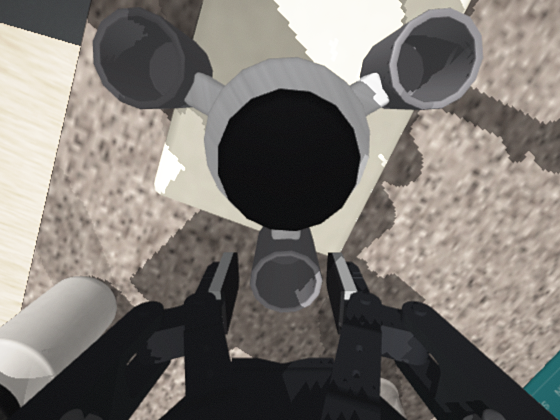

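Request:
{"method": "jog_arm", "body": {"steps": [0.0002,0.0046,0,0,0,-0.07,0.0002,0.0046,0,0,0,-0.07,0.0002,0.0046,0,0,0,-0.07,0.0002,0.0046,0,0,0,-0.07,0.0002,0.0046,0,0,0,-0.07,0.0002,0.0046,0,0,0,-0.07,0.0002,0.0046,0,0,0,-0.07,0,0,0,0,0,0]}}

```text
time_s: 13.12
tcp_pos: [0.5902, 0.0368, 0.0902]
tcp_rot: [0.001, 0.187, 0.982, 0.0]
wrist_force: [0.8, -1.0, -0.1]
finger_gap: 0.0479
```

```bash
python3 - <<'E'
from h import *
st,im=snap("wrist","w10");print(st["tcp_pos"],st["finger_gap"],st["wrist_force"]); Y=yaw(); print(np.degrees(np.arctan2(Y[1,1],Y[0,1])))
d=st["tcp_pos"]-[.527,.0613,0]; print(np.hypot(*d[:2]),np.degrees(np.arctan2(d[1],d[0])))
st,im=snap("scene","s10"); cv2.imwrite("pics/s10c.png",cv2.resize(im[180:300,200:320],None,fx=5,fy=5,interpolation=3))
E
```

```text
[0.59020133 0.03677456 0.0902364 ] 0.04790154123083687 [ 0.79017524 -0.95299428 -0.12503114]
68.47378646562646
0.06779310283656774 -21.208872536548903
```

View pics/w10.png

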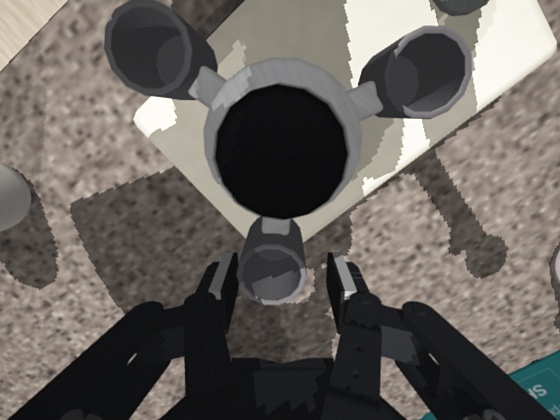

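View pics/s10c.png

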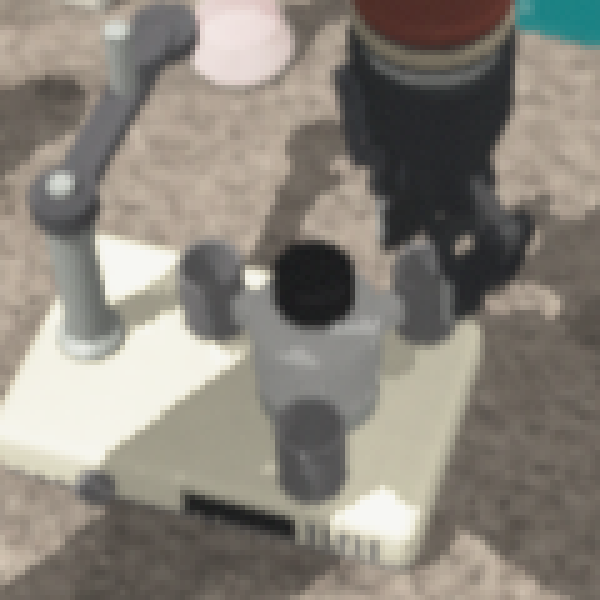

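```bash
cat > fit.py <<'E'
from h import *
from scipy.optimize import least_squares
def fit(cam,pts,st=None,x0=(.527,.061,.1,1.2)):
    # pts: rim centres, any order; angle of first free
    pts=np.array(pts)
    def pr(x): return np.array([proj(cam,[x[0]+.062*np.cos(x[3]+a),x[1]+.062*np.sin(x[3]+a),x[2]],st) for a in (0,2*np.pi/3,-2*np.pi/3)])
    best=None
    for a0 in np.radians(range(0,360,15)):
      for o in ((0,1,2),(0,2,1)):
        s=least_squares(lambda x:(pr(x)[list(o)]-pts).ravel(),[*x0[:3],a0])
        if best is None or s.cost<best.cost: best=s
    x=best.x; print("xyz",x[:3].round(4),"ang%120",np.degrees(x[3])%120,"cost",best.cost, "height above home",x[2]-.098)
E
python3 - <<'E'
from fit import *
for n,p in [("w9",[(139,59),(436,59),(288,282)]),("w10",[(149,47),(430,72),(274,275)])]:
    fit("wrist",p,np.load(f"pics/{n}.npy",allow_pickle=True).item())
fit("scene",[crop(*a,200,180,5) for a in [(210,264),(418,262),(311,425)]])
st=np.load("pics/w7.npy",allow_pickle=True).item()
fit("wrist",[crop(*a,190,110,3.3) for a in [(166,82),(506,229),(224,425)]],st)
E
```

```text
xyz [0.5274 0.0618 0.1132] ang%120 70.55642622119507 cost 1.035076716312455 height above home 0.015159887048255966
xyz [0.5272 0.061  0.1092] ang%120 93.86922091390926 cost 2.2734375370191144 height above home 0.011208071135199019
xyz [0.5297 0.0654 0.1036] ang%120 95.672592489555 cost 1.2567367592461844 height above home 0.0056133024307020996
xyz [0.5278 0.0612 0.1097] ang%120 70.23599650832477 cost 0.16002872968509801 height above home 0.011745872624598419
```

Request:
{"method": "jog_arm", "body": {"steps": [0,-0.005,-0.01,0,0,0,0,0,-0.04,0,0,0,0,0,-0.05,0,0,0,0.03,0.003,0,0,0,0,0.038,0.003,0,0,0,0,0,0,0,0,0,0], "gripper": 0}}

```text
time_s: 13.98
tcp_pos: [0.5262, 0.056, 0.1916]
tcp_rot: [0.003, 0.184, 0.983, -0.008]
wrist_force: [-0.8, -16.1, -0.2]
finger_gap: 0.0311
```

```bash
python3 - <<'E'
from fit import *
st,im=snap("wrist","w11");print(st["tcp_pos"],st["finger_gap"],st["wrist_force"]); Y=yaw(); print( Y.T@(np.array([.527,.0613,.16])-st["tcp_pos"]))
st,im=snap("scene","s11"); cv2.imwrite("pics/s11c.png",cv2.resize(im[180:300,200:320],None,fx=5,fy=5,interpolation=3))
E
```

```text
[0.52617552 0.05596014 0.19162978] 0.031072444266863706 [ -0.75317498 -16.08581024  -0.15191062]
[0.00140053 0.0057134  0.03154413]
```

View pics/w11.png

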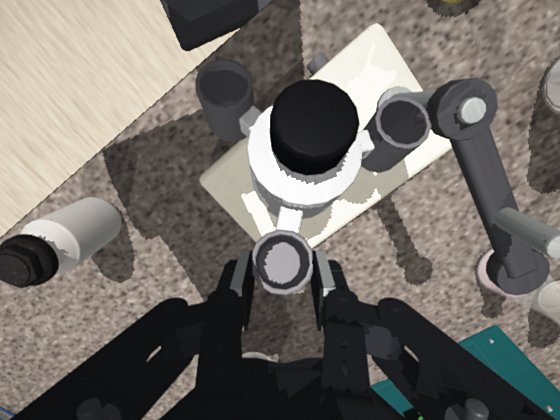

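View pics/s11c.png

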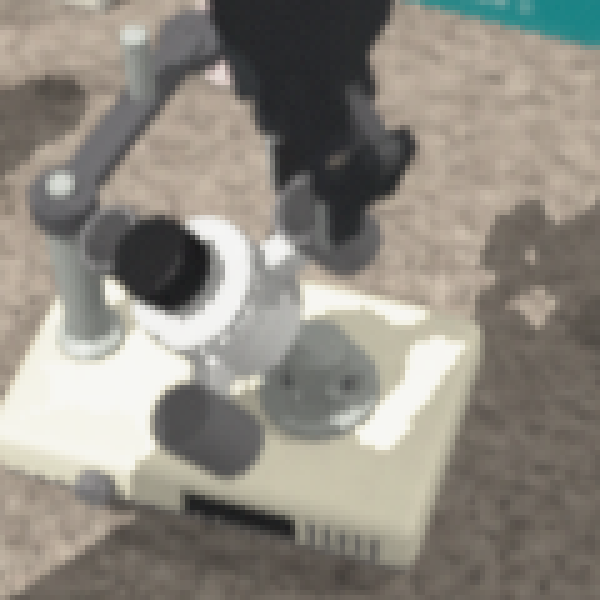

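```bash
python3 - <<'E'
from fit import *
fit("wrist",[(225,87),(404,122),(282,262)],np.load("pics/w11.npy",allow_pickle=True).item(),x0=(.47,.08,.2,1))
E
```

```text
xyz [0.4835 0.0839 0.161 ] ang%120 88.03356418114151 cost 71.76884805889489 height above home 0.06300714369391971
```

Request:
{"method": "jog_arm", "body": {"steps": [0,-0.015,-0.005,0,0,0,-0.005,-0.02,-0.02,0,0,0,0,-0.02,-0.03,0,0,0,0,0,-0.03,0,0,0,0,0,0,0,0,0]}}

```text
time_s: 14.7
tcp_pos: [0.5124, 0.0089, 0.2772]
tcp_rot: [0.003, 0.187, 0.982, 0.001]
wrist_force: [0.1, -0.1, -4.2]
finger_gap: 0.0312
```

```bash
python3 - <<'E'
from fit import *
st,im=snap("wrist","w12");print(st["tcp_pos"],st["finger_gap"],st["wrist_force"],st["moment"]); Y=yaw(); print( Y.T@(np.array([.655,-.33,.25])-st["tcp_pos"]))
st,im=snap("scene","s12"); cv2.imwrite("pics/s12c.png",cv2.resize(im[130:310,200:380],None,fx=3.3,fy=3.3,interpolation=3))
E
```

```text
[0.51235184 0.00888504 0.27719525] 0.031168089758334586 [ 0.05349038 -0.07063019 -4.24338428] [-1.41701638e-01 -2.54076840e-01 -5.72188180e-05]
[-0.25691637 -0.26299401  0.02755507]
```

View pics/s12c.png

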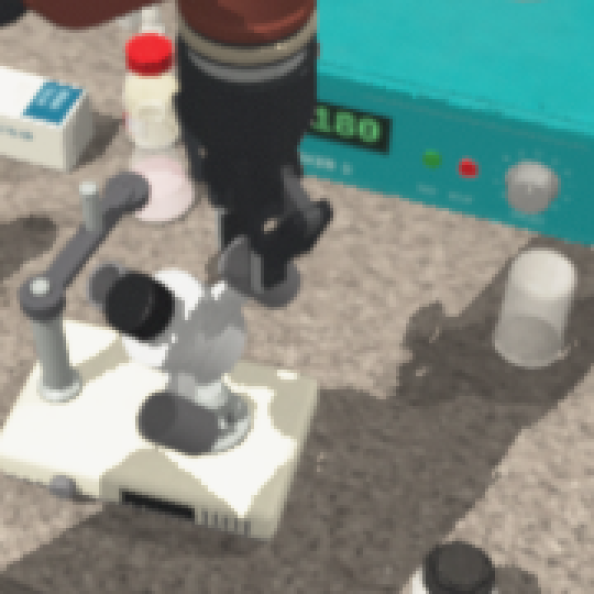

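View pics/w12.png

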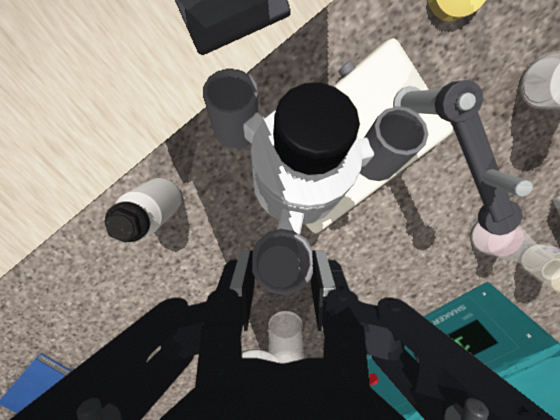

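Request:
{"method": "jog_arm", "body": {"steps": [-0.018,-0.018,0,0,0,0,-0.036,-0.037,0,0,0,0,-0.04,-0.042,0,0,0,0,-0.04,-0.042,0,0,0,0,-0.04,-0.042,0,0,0,0,-0.036,-0.037,0,0,0,0,-0.03,-0.028,0,0,0,0,-0.016,-0.017,0,0,0,0]}}

```text
time_s: 15.8
tcp_pos: [0.6524, -0.3303, 0.2697]
tcp_rot: [-0.002, 0.187, 0.982, 0.001]
wrist_force: [0.1, -0.2, -4.3]
finger_gap: 0.0314
```

Request:
{"method": "jog_arm", "body": {"steps": [0,0,0.04,0,0,0,0,0,0.05,0,0,0,0,0,0.03,0,0,0,0,0,0.02,0,0,0,0,0,0,0,0,0]}}

```text
time_s: 16.42
tcp_pos: [0.651, -0.3276, 0.1301]
tcp_rot: [-0.003, 0.186, 0.983, 0.001]
wrist_force: [-1.0, 1.0, -4.4]
finger_gap: 0.0309
```

```bash
python3 - <<'E'
from fit import *
st=get_state();print(st["tcp_pos"],st["finger_gap"],st["wrist_force"],st["moment"],st["qpos"])
st,im=snap("scene","s13"); cv2.imwrite("pics/s13c.png",cv2.resize(im[200:400,310:510],None,fx=3,fy=3,interpolation=3))
E
```

```text
[ 0.6509731  -0.3275563   0.13013766] 0.030937883202799128 [-0.98570265  0.97444865 -4.37807317] [-0.0090991  -0.09626029  0.00246436] [-5.62465343e-01  5.22769817e-01  1.40730454e+00  1.84246828e-04
  1.21829564e+00 -1.75875920e+00]
```

View pics/s13c.png

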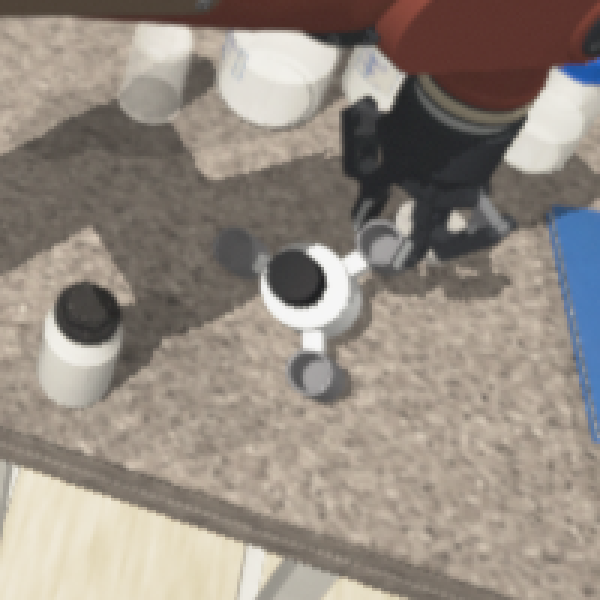

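Request:
{"method": "jog_arm", "body": {"steps": [0,0,0.01,0,0,0,0,0,0.01,0,0,0,0,0,0.01,0,0,0,0,0,0,0,0,0]}}

```text
time_s: 16.98
tcp_pos: [0.6518, -0.3283, 0.1024]
tcp_rot: [-0.001, 0.186, 0.982, 0.001]
wrist_force: [-0.8, 0.6, -3.5]
finger_gap: 0.0314
```

Request:
{"method": "jog_arm", "body": {"steps": [0,0,0.007,0,0,0,0,0,0.007,0,0,0,0,0,0.007,0,0,0,0,0,0,0,0,0]}}

```text
time_s: 17.48
tcp_pos: [0.6564, -0.3308, 0.0867]
tcp_rot: [0.004, 0.186, 0.983, -0.002]
wrist_force: [4.1, -0.2, 4.5]
finger_gap: 0.0312
```

```bash
python3 - <<'E'
from fit import *
st,im=snap("wrist","w14"); print(st["wrist_force"],st["moment"])
st,im=snap("scene","s14"); cv2.imwrite("pics/s14c.png",cv2.resize(im[240:360,360:480],None,fx=5,fy=5,interpolation=3))
E
```

```text
[ 4.12744417 -0.24067104  4.49928494] [-0.31915193 -0.65870739  0.0876216 ]
```

View pics/s14c.png

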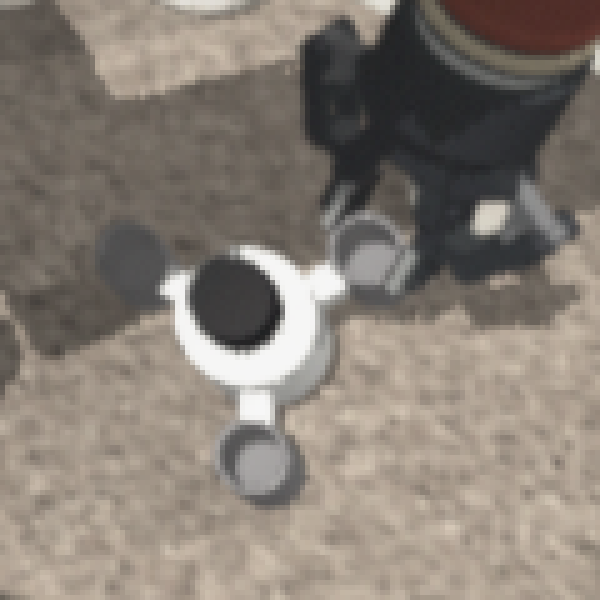

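View pics/w14.png

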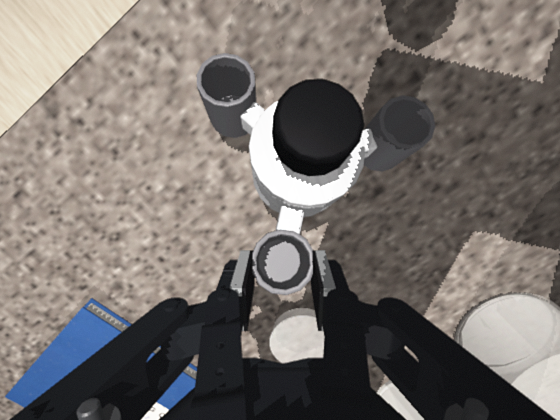

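Request:
{"method": "jog_arm", "body": {"steps": [-0.003,0,0.008,0,0,0,-0.003,0,0.008,0,0,0,0,0,0,0,0,0]}}

```text
time_s: 17.95
tcp_pos: [0.6619, -0.333, 0.0705]
tcp_rot: [0.004, 0.186, 0.983, -0.001]
wrist_force: [5.1, -1.7, 5.4]
finger_gap: 0.0308
```

```bash
python3 - <<'E'
from fit import *
st,im=snap("scene","s15"); cv2.imwrite("pics/s15c.png",cv2.resize(im[240:360,360:480],None,fx=5,fy=5,interpolation=3))
E
```

```text
(no output)
```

View pics/s15c.png

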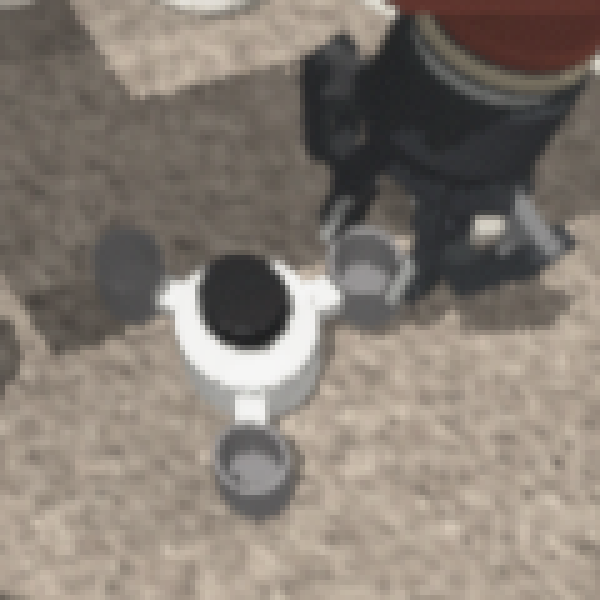

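Levelling as expected at low force; continue.

Request:
{"method": "jog_arm", "body": {"steps": [-0.003,0,0.008,0,0,0,-0.002,0,0.008,0,0,0,-0.002,0,0.008,0,0,0,0,0,0,0,0,0]}}

```text
time_s: 18.5
tcp_pos: [0.665, -0.3344, 0.0434]
tcp_rot: [0.0, 0.187, 0.982, -0.0]
wrist_force: [2.7, -2.8, 2.6]
finger_gap: 0.0309
```

Request:
{"method": "jog_arm", "body": {"steps": [-0.001,0,0.007,0,0,0,0,0,0.006,0,0,0,0,0,0,0,0,0]}}

```text
time_s: 18.88
tcp_pos: [0.6661, -0.3349, 0.0358]
tcp_rot: [-0.001, 0.186, 0.983, -0.001]
wrist_force: [-6.3, 0.2, 20.9]
finger_gap: 0.0309
```

```bash
python3 - <<'E'
from fit import *
st,im=snap("scene","s16"); cv2.imwrite("pics/s16c.png",cv2.resize(im[240:360,360:480],None,fx=5,fy=5,interpolation=3))
E
```

```text
(no output)
```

View pics/s16c.png

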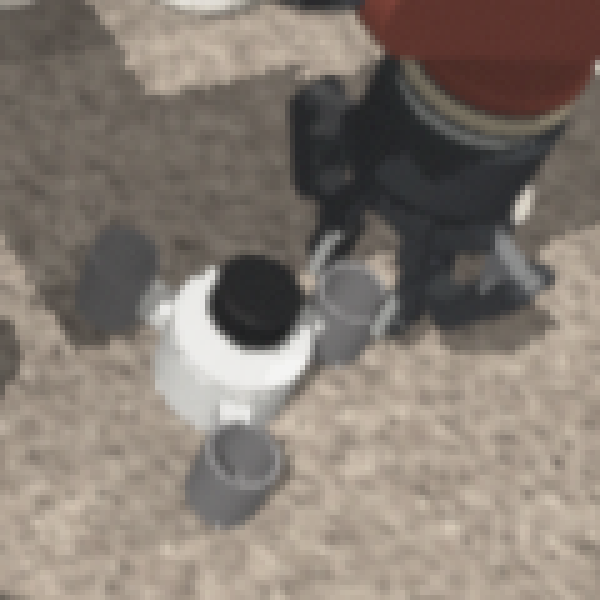

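Request:
{"method": "jog_arm", "body": {"steps": [0,0,-0.003,0,0,0,0,0,0,0,0,0,0,0,0,0,0,0], "gripper": 0.7}}

```text
time_s: 19.3
tcp_pos: [0.6644, -0.3329, 0.0311]
tcp_rot: [-0.002, 0.186, 0.982, 0.001]
wrist_force: [0.0, -0.7, 0.5]
finger_gap: 0.0601
```

Request:
{"method": "jog_arm", "body": {"steps": [0,0,-0.04,0,0,0,0,0,-0.05,0,0,0,0.02,0,-0.05,0,0,0,0.04,0,-0.02,0,0,0,0,0,0,0,0,0]}}

```text
time_s: 19.92
tcp_pos: [0.6088, -0.3115, 0.1947]
tcp_rot: [0.0, 0.186, 0.982, -0.0]
wrist_force: [0.1, -0.8, 0.4]
finger_gap: 0.0596
```

```bash
python3 - <<'E'
from fit import *
st,im=snap("wrist","w17"); print(st["tcp_pos"],st["wrist_force"],st["finger_gap"])
E
```

```text
[ 0.6088489  -0.31150282  0.19470186] [ 0.09261549 -0.81990619  0.35515146] 0.05958697727428269
```

View pics/w17.png

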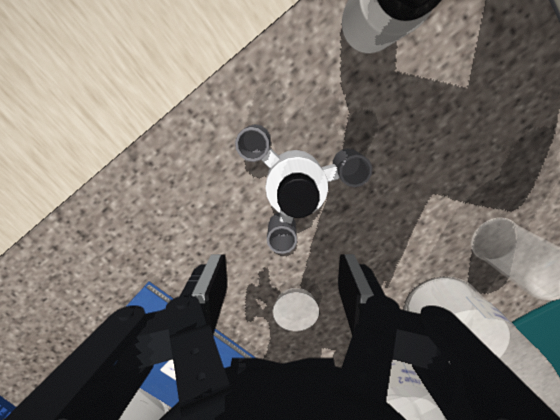

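```bash
python3 - <<'E'
import cv2
t=cv2.imread("pics/w17.png")
cv2.imwrite("pics/w17c.png",cv2.resize(t[115:260,225:385],None,fx=4,fy=4,interpolation=3))
E
```

```text
(no output)
```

View pics/w17c.png

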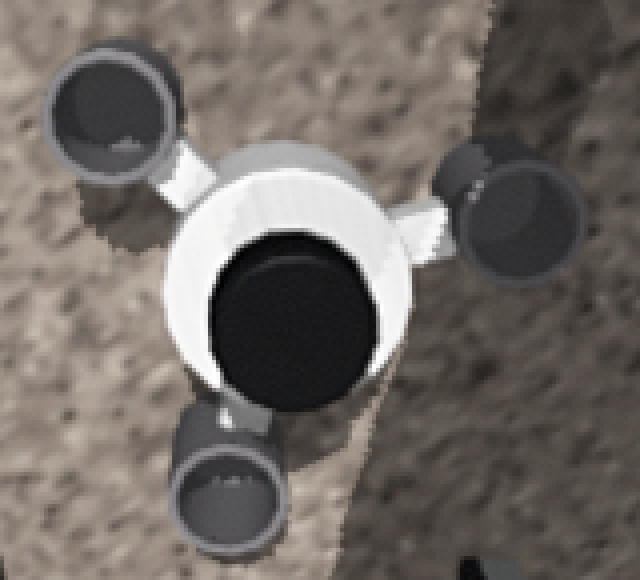

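```bash
python3 - <<'E'
from fit import *
st=np.load("pics/w17.npy",allow_pickle=True).item()
pts=[crop(*a,225,115,4) for a in [(109,117),(521,222),(229,500)]]
fit("wrist",pts,st,x0=(.6,-.31,.045,1))
c=[unproj("wrist",*p,.045,st) for p in pts]; m=np.mean(c,0); print(m,[(np.hypot(*(p-m)[:2]),np.degrees(np.arctan2(*(p-m)[[1,0]]))%120) for p in c])
k=unproj("wrist",*crop(294,330,225,115,4),.084,st);print(k)
Y=yaw(); print(np.degrees(np.arctan2(Y[1,1],Y[0,1])),Y.T@(m-st["tcp_pos"]))
E
```

```text
xyz [ 0.6114 -0.2987  0.043 ] ang%120 84.4088390350575 cost 0.1940653127299032 height above home -0.05496821030275683
[ 0.61087274 -0.29859751  0.045     ] [(np.float64(0.06167917468136841), np.float64(84.08802086116742)), (np.float64(0.06126522053305642), np.float64(84.57122150463312)), (np.float64(0.06192164927756516), np.float64(84.66052589003343))]
[ 0.61021155 -0.29838931  0.084     ]
68.51744260324487 [0.00282841 0.01271907 0.14970476]
```

Request:
{"method": "jog_arm", "body": {"steps": [0.003,0.0125,0.02,0,0,0,0,0,0.03,0,0,0,0,0,0,0,0,0], "gripper": 1}}

```text
time_s: 20.35
tcp_pos: [0.609, -0.2965, 0.1362]
tcp_rot: [-0.005, 0.186, 0.983, 0.002]
wrist_force: [-0.3, 1.2, -0.4]
finger_gap: 0.085
```

```bash
python3 - <<'E'
from fit import *
st=get_state(); print(st["tcp_pos"],yaw().T@(np.array([.6107,-.2986,.051])-st["tcp_pos"]))
E
```

```text
[ 0.60895112 -0.29651892  0.13622914] [-0.00337452 -0.00150584  0.08519238]
```

Request:
{"method": "jog_arm", "body": {"steps": [0,0,0.03,0,0,0,0,0,0.02,0,0,0,0,0,0,0,0,0,0,0,0,0,0,0]}}

```text
time_s: 20.85
tcp_pos: [0.6124, -0.2998, 0.0939]
tcp_rot: [0.0, 0.186, 0.982, -0.0]
wrist_force: [-0.1, -0.1, 0.1]
finger_gap: 0.0854
```

```bash
python3 - <<'E'
from fit import *
st=get_state(); print(st["tcp_pos"],yaw().T@(np.array([.6107,-.2986,.051])-st["tcp_pos"]))
E
```

```text
[ 0.6124484  -0.29978069  0.09394347] [0.00210259 0.00046631 0.04294129]
```

Request:
{"method": "jog_arm", "body": {"steps": [0.002,0.0005,0.02,0,0,0,0,0,0.02,0,0,0,0,0,0.002,0,0,0,0,0,0,0,0,0]}}

```text
time_s: 21.35
tcp_pos: [0.6097, -0.298, 0.0504]
tcp_rot: [-0.001, 0.186, 0.982, 0.0]
wrist_force: [0.7, -1.0, 1.5]
finger_gap: 0.0853
```

Request:
{"method": "jog_arm", "body": {"steps": [0,0,0,0,0,0,0,0,0,0,0,0,0,0,0,0,0,0], "gripper": 0.2}}

```text
time_s: 21.72
tcp_pos: [0.6109, -0.2983, 0.0525]
tcp_rot: [0.001, 0.186, 0.982, 0.0]
wrist_force: [0.5, 1.9, 0.8]
finger_gap: 0.038
```

Request:
{"method": "jog_arm", "body": {"steps": [0,0,-0.02,0,0,0,0,0,-0.04,0,0,0,0,0,-0.045,0,0,0,0,0,-0.045,0,0,0,0,0,-0.02,0,0,0,0,0,0,0,0,0]}}

```text
time_s: 22.48
tcp_pos: [0.6109, -0.2988, 0.2233]
tcp_rot: [0.002, 0.186, 0.982, -0.001]
wrist_force: [0.5, 0.1, -3.9]
finger_gap: 0.0378
```

```bash
python3 - <<'E'
from fit import *
st,im=snap("wrist","w18"); print(st["tcp_pos"],st["wrist_force"],st["finger_gap"])
cv2.imwrite("pics/w18c.png",cv2.resize(im[120:360,170:430],None,fx=2.5,fy=2.5,interpolation=3))
print(yaw().T@(np.array([.529,.060,.2])-st["tcp_pos"]))
E
```

```text
[ 0.61094641 -0.29884401  0.22329567] [ 0.45852676  0.07081296 -3.92433183] 0.037766081500839994
[0.20761374 0.30392642 0.02349877]
```

View pics/w18c.png

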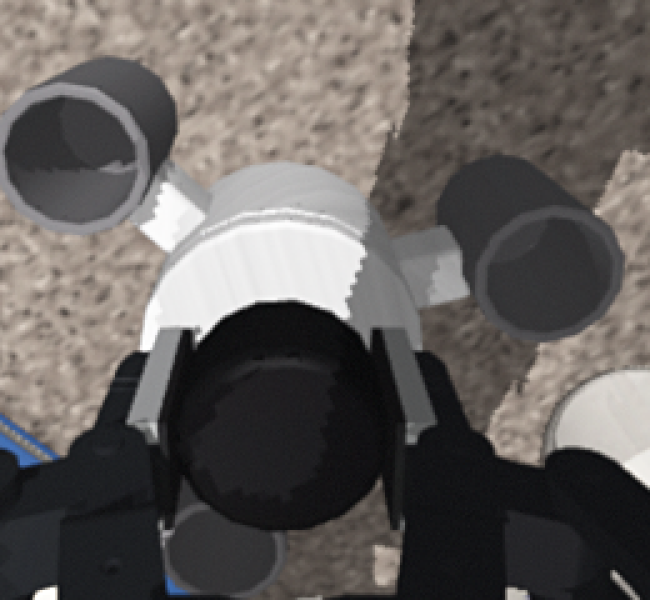

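Request:
{"method": "jog_arm", "body": {"steps": [0.02,0.02,0,0,0,0,0.04,0.037,0,0,0,0,0.042,0.041,0,0,0,0,0.042,0.041,0,0,0,0,0.042,0.04,0,0,0,0,0.024,0.025,0,0,0,0,0,0,0,0,0,0]}}

```text
time_s: 23.4
tcp_pos: [0.4861, -0.0289, 0.2178]
tcp_rot: [-0.003, 0.185, 0.983, 0.0]
wrist_force: [-0.5, -0.1, -4.4]
finger_gap: 0.0381
```

```bash
python3 - <<'E'
from fit import *
st,im=snap("wrist","w19"); print(st["tcp_pos"],st["wrist_force"],st["finger_gap"])
print(yaw().T@(np.array([.527,.0613,.2])-st["tcp_pos"]))
E
```

```text
[ 0.48609699 -0.0289434   0.2178265 ] [-0.51128012 -0.14466577 -4.40381783] 0.038121558763191926
[-0.0053314   0.09896549  0.0176669 ]
```

View pics/w19.png

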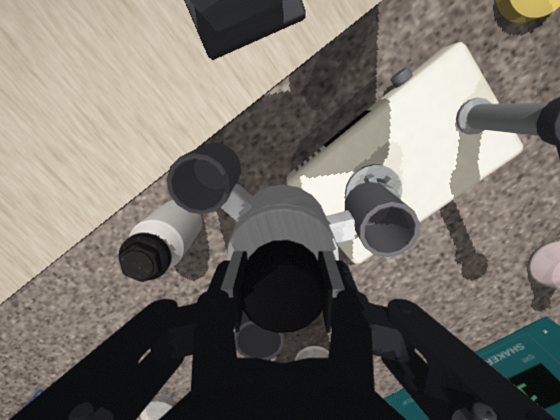

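Request:
{"method": "jog_arm", "body": {"steps": [-0.001,0.03,0,0,0,0,-0.001,0.04,0.005,0,0,0,0,0.02,0.01,0,0,0,0,0.009,0.01,0,0,0,0,0,0.01,0,0,0,0,0,0.01,0,0,0,0,0,0,0,0,0,0,0,0,0,0,0]}}

```text
time_s: 24.45
tcp_pos: [0.5277, 0.0593, 0.1766]
tcp_rot: [0.0, 0.187, 0.982, -0.0]
wrist_force: [0.3, -1.4, -4.0]
finger_gap: 0.0383
```

```bash
python3 - <<'E'
from fit import *
st,im=snap("wrist","w20"); print(st["tcp_pos"],st["wrist_force"],st["finger_gap"])
print(yaw().T@(np.array([.527,.0613,.1215])-st["tcp_pos"]))
cv2.imwrite("pics/w20c.png",cv2.resize(im[120:360,170:430],None,fx=2.5,fy=2.5,interpolation=3))
st,im=snap("scene","s20"); cv2.imwrite("pics/s20c.png",cv2.resize(im[180:300,200:320],None,fx=5,fy=5,interpolation=3))
E
```

```text
[0.527715   0.05931183 0.17659362] [ 0.31162458 -1.42694894 -4.00014111] 0.03826731941644918
[0.0014577  0.00157014 0.05509247]
```

View pics/w20c.png

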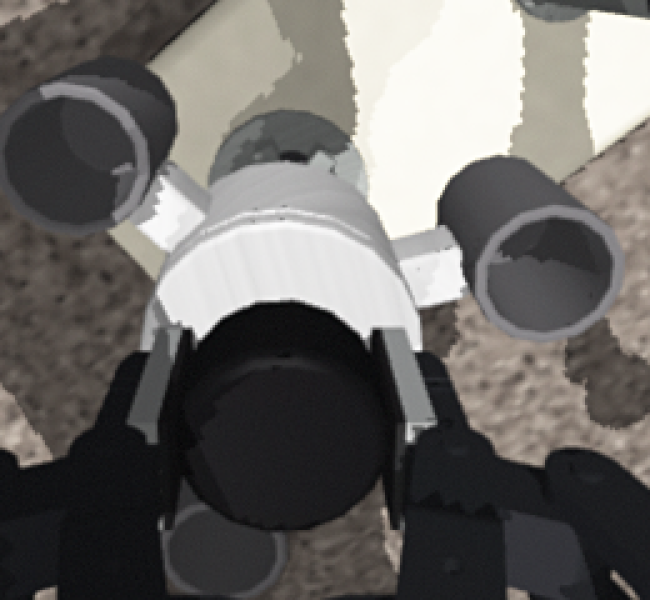

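View pics/s20c.png

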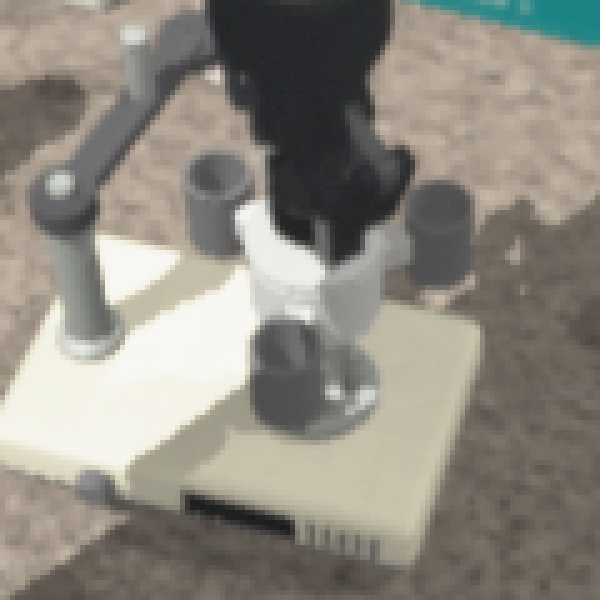

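Request:
{"method": "jog_arm", "body": {"steps": [0.0015,0.0015,0.012,0,0,0,0,0,0.012,0,0,0,0,0,0.006,0,0,0,0,0,0.006,0,0,0,0,0,0,0,0,0]}}

```text
time_s: 25.18
tcp_pos: [0.5262, 0.0618, 0.1395]
tcp_rot: [-0.001, 0.186, 0.982, -0.0]
wrist_force: [0.3, 0.2, -3.4]
finger_gap: 0.038
```

Request:
{"method": "jog_arm", "body": {"steps": [0,0,0.006,0,0,0,0,0,0.006,0,0,0,0,0,0,0,0,0]}}

```text
time_s: 25.55
tcp_pos: [0.527, 0.0619, 0.1279]
tcp_rot: [0.0, 0.186, 0.982, 0.0]
wrist_force: [1.4, -0.2, -4.8]
finger_gap: 0.0383
```

Request:
{"method": "jog_arm", "body": {"steps": [0,0,0.004,0,0,0,0,0,0.003,0,0,0,0,0,0,0,0,0]}}

```text
time_s: 25.92
tcp_pos: [0.5271, 0.0619, 0.1214]
tcp_rot: [0.0, 0.186, 0.982, 0.0]
wrist_force: [1.3, 0.3, -4.5]
finger_gap: 0.0378
```

Request:
{"method": "jog_arm", "body": {"steps": [0,0,0.002,0,0,0,0,0,0.001,0,0,0,0,0,0,0,0,0]}}

```text
time_s: 26.3
tcp_pos: [0.528, 0.0618, 0.1206]
tcp_rot: [0.001, 0.186, 0.983, 0.0]
wrist_force: [-0.9, 1.5, 7.7]
finger_gap: 0.0383
```

Request:
{"method": "jog_arm", "body": {"steps": [0,0,0,0,0,0,0,0,0,0,0,0,0,0,-0.03,0,0,0,0,0,-0.05,0,0,0,0,0,-0.03,0,0,0,0,0,0,0,0,0], "gripper": 1}}

```text
time_s: 27.05
tcp_pos: [0.5288, 0.0617, 0.2316]
tcp_rot: [0.003, 0.186, 0.982, 0.0]
wrist_force: [-0.9, 0.1, 0.1]
finger_gap: 0.0854
```

```bash
python3 - <<'E'
from h import *
st,im=snap("wrist","w21"); print(st["tcp_pos"],st["wrist_force"],st["finger_gap"])
cv2.imwrite("pics/w21c.png",cv2.resize(im[110:290,190:370],None,fx=3.3,fy=3.3,interpolation=3))
E
```

```text
[0.5288088  0.06166827 0.23156782] [-0.8631949   0.09462492  0.08659073] 0.08544835625526977
```

View pics/w21c.png

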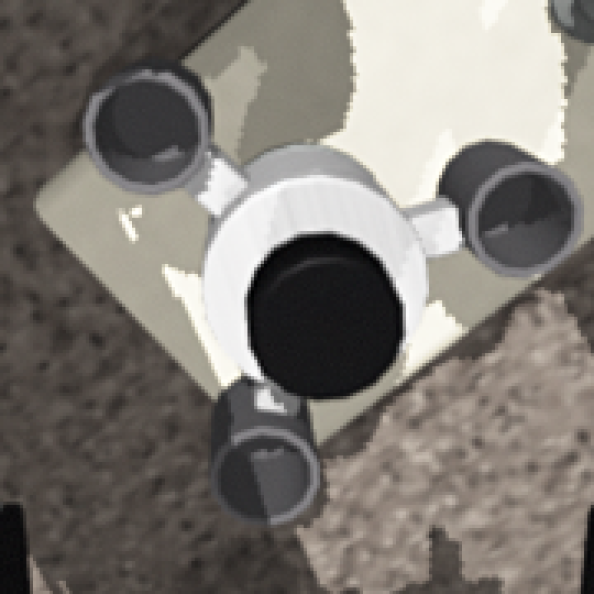

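```bash
python3 - <<'E'
from fit import *
st=np.load("pics/w21.npy",allow_pickle=True).item()
fit("wrist",[crop(*a,190,110,3.3) for a in [(149,130),(525,220),(267,476)]],st)
Y=yaw(); print(np.degrees(np.arctan2(Y[1,1],Y[0,1])))
a=np.radians(84.4-120); print(Y.T@(np.array([.527+.066*np.cos(a),.0613+.066*np.sin(a),.088])-st["tcp_pos"]))
E
```

```text
xyz [0.528  0.0631 0.1103] ang%120 85.16919602058516 cost 1.5280181541184215 height above home 0.012291055192817923
68.52379781734514
[-0.06214232 -0.01721023  0.14369212]
```

Request:
{"method": "jog_arm", "body": {"steps": [-0.031,-0.0085,0.02,0,0,0,-0.031,-0.0085,0.02,0,0,0,0,0,0.03,0,0,0.118,0,0,0.03,0,0,0.118,0,0,0,0,0,0,0,0,0,0,0,0], "gripper": 0.56}}

```text
time_s: 27.85
tcp_pos: [0.5779, 0.0233, 0.128]
tcp_rot: [-0.0, 0.3, 0.954, -0.0]
wrist_force: [0.3, 0.1, 0.7]
finger_gap: 0.048
```

```bash
python3 - <<'E'
from h import *
st,im=snap("wrist","w22"); print(st["tcp_pos"],st["wrist_force"],st["finger_gap"])
Y=yaw(); print(np.degrees(np.arctan2(Y[1,1],Y[0,1])))
a=np.radians(-35); print(Y.T@(np.array([.527+.066*np.cos(a),.0613+.066*np.sin(a),.088])-st["tcp_pos"]))
E
```

```text
[0.57785462 0.0233067  0.12795129] [0.28573469 0.05565469 0.69569295] 0.04795475332765352
55.08399911825508
[-0.00251271  0.00192767  0.03995491]
```

View pics/w22.png

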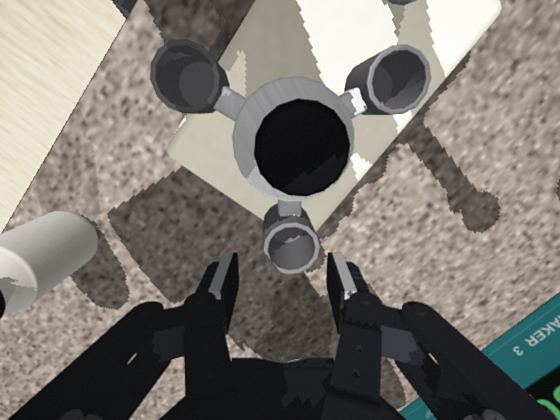

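Request:
{"method": "jog_arm", "body": {"steps": [-0.003,0.002,0.015,0,0,0,0,0,0.015,0,0,0,0,0,0.01,0,0,0,0,0,0,0,0,0]}}

```text
time_s: 28.4
tcp_pos: [0.5804, 0.0233, 0.0865]
tcp_rot: [-0.002, 0.301, 0.954, -0.0]
wrist_force: [-0.2, 0.6, -0.1]
finger_gap: 0.0481
```

```bash
python3 - <<'E'
from h import *
st,im=snap("wrist","w23"); print(st["tcp_pos"],st["wrist_force"],st["finger_gap"])
E
```

```text
[0.58036165 0.02328811 0.08650246] [-0.22182507  0.58856132 -0.06774427] 0.048118485107374244
```

View pics/w23.png

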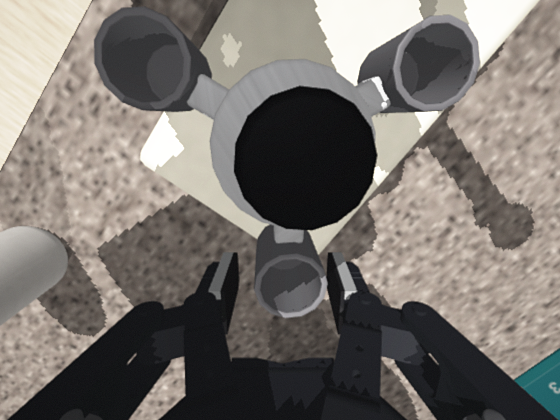

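Request:
{"method": "jog_arm", "body": {"steps": [0.0002,0.0046,0,0,0,-0.07,0.0002,0.0046,0,0,0,-0.07,0.0002,0.0046,0,0,0,-0.07,0.0002,0.0046,0,0,0,-0.07,0,0,0,0,0,0,0,0,0,0,0,0]}}

```text
time_s: 29.2
tcp_pos: [0.5902, 0.0396, 0.0887]
tcp_rot: [0.0, 0.165, 0.986, 0.0]
wrist_force: [-0.1, 0.4, 0.6]
finger_gap: 0.0479
```

```bash
python3 - <<'E'
from h import *
st,im=snap("wrist","w24"); print(st["tcp_pos"],st["wrist_force"],st["finger_gap"])
Y=yaw(); print(np.degrees(np.arctan2(Y[1,1],Y[0,1])))
E
```

```text
[0.59023599 0.03959704 0.08867439] [-0.13659798  0.35546209  0.58589674] 0.047859478787296204
70.99760594899507
```

View pics/w24.png

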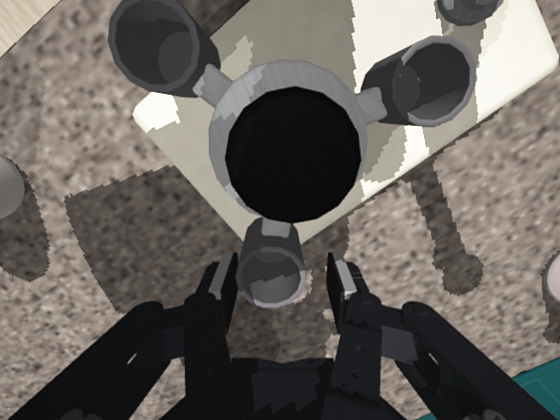

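```bash
python3 - <<'E'
from fit import *
for n,p in [("w23",[(150,60),(436,64),(289,286)]),("w24",[(155,46),(434,81),(272,276)])]:
    fit("wrist",p,np.load(f"pics/{n}.npy",allow_pickle=True).item())
E
```

```text
xyz [0.5278 0.0628 0.1094] ang%120 84.28357675140609 cost 19.52952007831712 height above home 0.011436786799744234
xyz [0.5277 0.0617 0.1075] ang%120 94.44346682683653 cost 0.7072306070004905 height above home 0.009516387172815513
```

Request:
{"method": "jog_arm", "body": {"steps": [0.0001,0.0023,0,0,0,-0.035,0.0001,0.0023,0,0,0,-0.035,0,0,0,0,0,0]}}

```text
time_s: 29.62
tcp_pos: [0.5915, 0.0439, 0.0884]
tcp_rot: [0.0, 0.13, 0.992, -0.0]
wrist_force: [0.7, -1.1, -0.0]
finger_gap: 0.0477
```

```bash
python3 - <<'E'
from h import *
st,im=snap("wrist","w25"); print(st["tcp_pos"],st["wrist_force"],st["moment"])
st,im=snap("scene","s25"); cv2.imwrite("pics/s25c.png",cv2.resize(im[180:300,200:320],None,fx=5,fy=5,interpolation=3))
E
```

```text
[0.59147575 0.04385694 0.08843737] [ 0.6671498  -1.10017277 -0.00448889] [-0.28151381 -0.02409363  0.03758449]
```

View pics/w25.png

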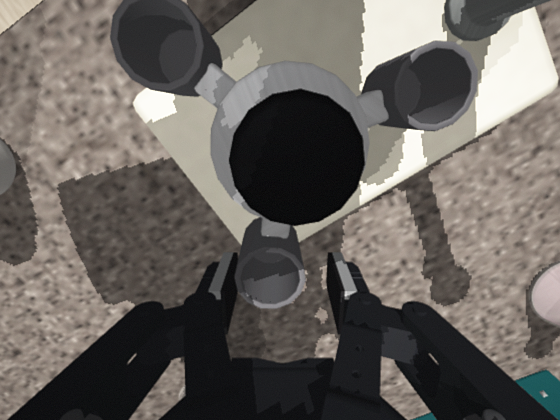

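View pics/s25c.png

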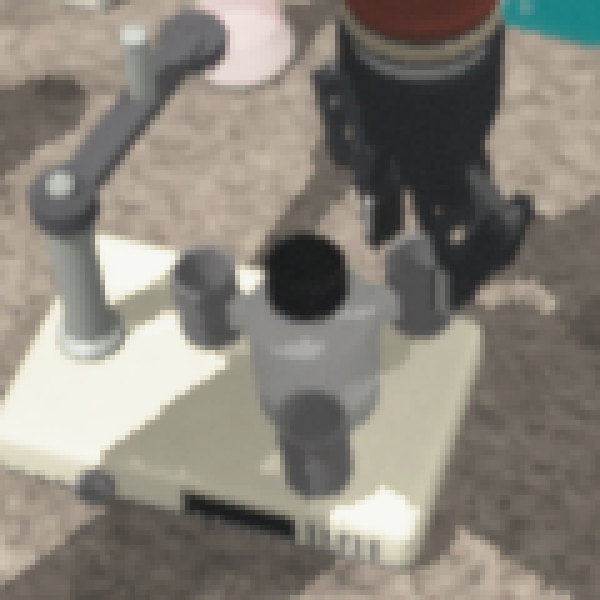

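```bash
python3 - <<'E'
from fit import *
fit("wrist",[(158,46),(434,86),(271,277)],np.load("pics/w25.npy",allow_pickle=True).item())
fit("scene",[crop(*a,200,180,5) for a in [(206,270),(416,257),(316,417)]])
fit("scene",[crop(*a,200,180,5) for a in [(210,264),(418,262),(311,425)]])
E
```

```text
xyz [0.5283 0.0615 0.1068] ang%120 97.62504895334925 cost 1.5106776572331102 height above home 0.00875809417225977
xyz [0.5378 0.0722 0.0917] ang%120 98.56286231356978 cost 0.18431191083864276 height above home -0.0063237411789928005
xyz [0.5297 0.0654 0.1036] ang%120 95.672592489555 cost 1.2567367592461844 height above home 0.0056133024307020996
```

```bash
python3 - <<'E'
from fit import *
for h in (0,.011,.016):
    p=proj("scene",[.527,.0613,.137+h]); print(h,(p-[200,180]+.5)*5-.5)
    print("  w25",proj("wrist",[.527,.0613,.137+h],np.load("pics/w25.npy",allow_pickle=True).item()),"w10",proj("wrist",[.527,.0613,.137+h],np.load("pics/w10.npy",allow_pickle=True).item()))
import cv2
a=cv2.imread("pics/s10.png")[215:285,230:300];b=cv2.imread("pics/s25.png")[215:285,230:300]
cv2.imwrite("pics/cmp.png",cv2.resize(np.hstack([a,b]),None,fx=5.5,fy=5.5,interpolation=3))
E
```

```text
0 [314.30809587 279.90613096]
  w25 [287.95147434 157.22515321] w10 [286.12648276 153.38485419]
0.011 [313.51957931 265.38960221]
  w25 [288.64184774 163.83609097] w10 [286.62241931 159.46017988]
0.016 [313.15651275 258.70557489]
  w25 [289.01626135 167.42143342] w10 [286.89063971 162.74593542]
```

View pics/cmp.png

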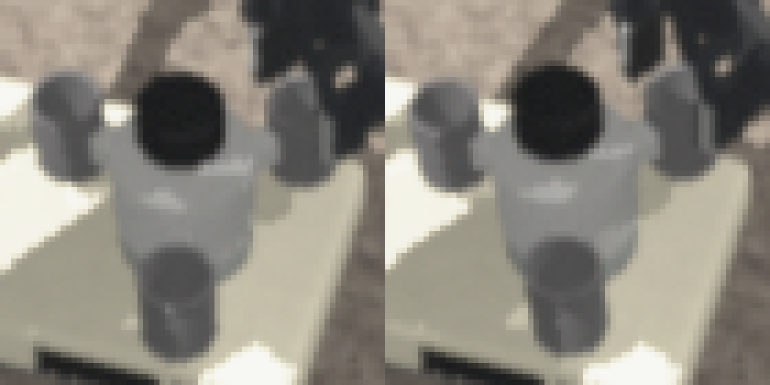

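```bash
cat > fit6.py <<'E'
from h import *
from scipy.optimize import least_squares
B=np.array([[.062*np.cos(a),.062*np.sin(a),.045] for a in (0,2*np.pi/3,-2*np.pi/3)]+[[0,0,.084]])
def fit6(obs,a0,dz0=.011):
    # obs: list of (cam,st,pts4 ordered as cups a0, +120, -120, knobtop)
    def f(x):
        M=R.from_rotvec([x[3],x[4],0])*R.from_rotvec([0,0,x[5]]); P=M.apply(B)+[x[0],x[1],.053+x[2]]
        return np.concatenate([np.concatenate([proj(c,p,st)-q for p,q in zip(P,pts) if q is not None]) for c,st,pts in obs])
    s=least_squares(f,[.527,.0613,dz0,0,0,np.radians(a0)]); x=s.x
    print("xy",x[:2].round(4),"above home mm",(x[2]*1e3).round(2),"tilt deg",np.degrees(x[3:5]).round(1),"ang",np.degrees(x[5]).round(1),"res",f(x).round(1))
E
python3 - <<'E'
from fit6 import *
L=lambda n:np.load(f"pics/{n}.npy",allow_pickle=True).item()
C=lambda p:crop(*p,200,180,5)
# cups order: 95 (left in scene = +y), -145 (front/near robot), -25
w10=[(430,72),(149,47),(274,275),(281,158)]; s10=[C((210,264)),C((311,425)),C((418,262)),C((314,270))]
w25=[(434,86),(158,46),(271,277),(297,165)]; s25=[C((206,270)),C((316,417)),C((416,257)),C((307,263))]
fit6([("wrist",L("w10"),w10)],95);fit6([("scene",None,s10)],95);fit6([("wrist",L("w10"),w10),("scene",None,s10)],95)
fit6([("wrist",L("w25"),w25)],95);fit6([("scene",None,s25)],95);fit6([("wrist",L("w25"),w25),("scene",None,s25)],95)
E
```

```text
xy [0.5278 0.0612] above home mm 11.32 tilt deg [ 0.7 -1.3] ang 93.9 res [ 0.7  0.  -0.4  1.  -1.1 -0.6  0.4 -0.4]
xy [0.5442 0.0779] above home mm -13.52 tilt deg [ 4.  -3.4] ang 95.9 res [-0.3 -0.2  0.3 -0.4  0.3  0.2 -0.3  0.3]
xy [0.5278 0.0612] above home mm 11.35 tilt deg [ 0.7 -1.3] ang 93.9 res [ 0.8 -0.2 -0.4  1.  -0.9 -0.5  0.4 -0.5  0.3  0.  -0.  -0.1  2.1  1.
  0.  -0.5]
xy [0.5285 0.0606] above home mm 8.92 tilt deg [-2.  -0.1] ang 97.6 res [-0.1  0.5 -0.2 -0.3  0.8 -0.1 -0.2 -0.1]
xy [0.5398 0.072 ] above home mm -7.28 tilt deg [-1.1 -1.6] ang 98.0 res [-0.1  0.  -0.  -0.2  0.1 -0.   0.   0.2]
xy [0.5285 0.0606] above home mm 9.05 tilt deg [-2.  -0.2] ang 97.6 res [ 0.1  0.4 -0.3 -0.4  0.9  0.1 -0.  -0.2  0.3  0.5  0.6  0.5  1.5  0.7
  0.9  0.2]
```

Request:
{"method": "jog_arm", "body": {"steps": [0,-0.005,0,0,0,0,0,0,-0.03,0,0,0,0,0,-0.05,0,0,0,0,0,-0.04,0,0,0,0,0,0,0,0,0]}}

```text
time_s: 30.35
tcp_pos: [0.593, 0.0392, 0.2134]
tcp_rot: [0.005, 0.13, 0.991, 0.001]
wrist_force: [-0.1, 0.5, -0.4]
finger_gap: 0.0478
```

```bash
python3 - <<'E'
from h import *
st,im=snap("wrist","w26"); print(st["tcp_pos"],st["wrist_force"],st["finger_gap"])
print(yaw().T@(np.array([.5275,.0613,.165])-st["tcp_pos"]))
cv2.imwrite("pics/w26c.png",cv2.resize(im[50:270,180:420],None,fx=2.7,fy=2.7,interpolation=3))
E
```

```text
[0.59296157 0.03923502 0.21338881] [-0.05743616  0.51165305 -0.40790524] 0.047837940349395015
[0.06913052 0.00435536 0.04812026]
```

View pics/w26c.png

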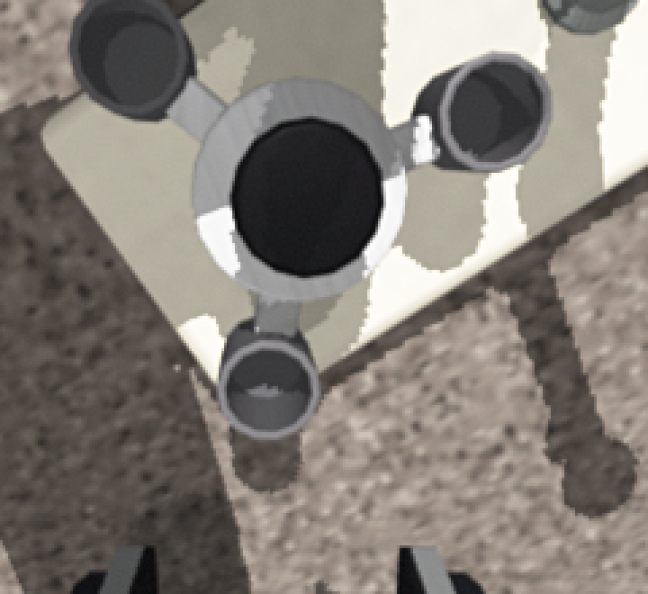

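```bash
python3 - <<'E'
from fit6 import *
L=lambda n:np.load(f"pics/{n}.npy",allow_pickle=True).item()
C=lambda p:crop(*p,180,50,2.7)
fit6([("wrist",L("w26"),[C((496,110)),C((130,55)),C((269,390)),C((308,202))])],96)
E
```

```text
xy [0.5282 0.061 ] above home mm 8.85 tilt deg [-1.5 -0.2] ang 96.9 res [-0.1  0.6 -0.4 -0.3  0.7 -0.2 -0.2 -0.1]
```

Request:
{"method": "jog_arm", "body": {"steps": [0.033,0.002,0,0,0,0,0.034,0.002,0,0,0,0,0,0,0.02,0,0,0,0,0,0.01,0,0,0,0,0,0,0,0,0], "gripper": 0}}

```text
time_s: 31.02
tcp_pos: [0.5247, 0.0603, 0.176]
tcp_rot: [-0.002, 0.13, 0.991, -0.0]
wrist_force: [0.4, -0.7, 0.3]
finger_gap: 0.0002
```

```bash
python3 - <<'E'
from h import *
st=get_state(); print(st["tcp_pos"],st["wrist_force"],st["finger_gap"])
print(yaw().T@(np.array([.5275,.0613,.155])-st["tcp_pos"]))
E
```

```text
[0.52470607 0.06030551 0.17599968] [ 0.37853241 -0.72244423  0.30204585] 0.0001822236032704738
[-0.00253793  0.00170221  0.02098673]
```

Request:
{"method": "jog_arm", "body": {"steps": [-0.001,0.001,0.01,0,0,0,0,0,0.006,0,0,0,0,0,0.002,0,0,0,0,0,0,0,0,0]}}

```text
time_s: 31.52
tcp_pos: [0.5274, 0.061, 0.1602]
tcp_rot: [-0.0, 0.13, 0.992, -0.0]
wrist_force: [-0.1, 0.4, -0.3]
finger_gap: 0.0004
```

Request:
{"method": "jog_arm", "body": {"steps": [0,0,0.002,0,0,0,0,0,0.002,0,0,0,0,0,0,0,0,0]}}

```text
time_s: 31.9
tcp_pos: [0.5273, 0.0611, 0.1562]
tcp_rot: [-0.0, 0.13, 0.992, -0.0]
wrist_force: [-0.7, 0.4, -0.4]
finger_gap: 0.0001
```

Request:
{"method": "jog_arm", "body": {"steps": [0,0,0.002,0,0,0,0,0,0.0015,0,0,0,0,0,0,0,0,0]}}

```text
time_s: 32.28
tcp_pos: [0.5273, 0.0611, 0.1526]
tcp_rot: [-0.0, 0.13, 0.992, -0.0]
wrist_force: [0.8, 0.3, 0.8]
finger_gap: -0.0001
```

Request:
{"method": "jog_arm", "body": {"steps": [0,0,0.0015,0,0,0,0,0,0,0,0,0]}}

```text
time_s: 32.52
tcp_pos: [0.5273, 0.0611, 0.1512]
tcp_rot: [-0.0, 0.13, 0.992, -0.0]
wrist_force: [-0.0, -0.6, -0.2]
finger_gap: -0.0002
```

Request:
{"method": "jog_arm", "body": {"steps": [0,0,0.002,0,0,0,0,0,0.002,0,0,0,0,0,0,0,0,0]}}

```text
time_s: 32.9
tcp_pos: [0.5285, 0.0609, 0.1483]
tcp_rot: [0.001, 0.13, 0.992, -0.0]
wrist_force: [-0.0, -1.0, 3.8]
finger_gap: -0.0001
```

Request:
{"method": "jog_arm", "body": {"steps": [0,0,0.002,0,0,0,0,0,0.002,0,0,0,0,0,0,0,0,0]}}

```text
time_s: 33.28
tcp_pos: [0.527, 0.0611, 0.1429]
tcp_rot: [-0.0, 0.13, 0.992, -0.0]
wrist_force: [-1.0, 0.0, 1.6]
finger_gap: 0.0
```

Request:
{"method": "jog_arm", "body": {"steps": [0,0,0.002,0,0,0,0,0,0.002,0,0,0,0,0,0,0,0,0]}}

```text
time_s: 33.65
tcp_pos: [0.5269, 0.0611, 0.1386]
tcp_rot: [-0.001, 0.13, 0.992, -0.0]
wrist_force: [-0.3, 0.7, 0.3]
finger_gap: 0.0001
```

Request:
{"method": "jog_arm", "body": {"steps": [0,0,0.002,0,0,0,0,0,0.001,0,0,0,0,0,0,0,0,0]}}

```text
time_s: 34.02
tcp_pos: [0.5284, 0.06, 0.1376]
tcp_rot: [0.001, 0.13, 0.992, -0.001]
wrist_force: [-0.7, -3.2, 6.5]
finger_gap: 0.0003
```

Request:
{"method": "jog_arm", "body": {"steps": [0,0,0.002,0,0,0,0,0,0.001,0,0,0,0,0,0,0,0,0]}}

```text
time_s: 34.4
tcp_pos: [0.529, 0.0593, 0.1373]
tcp_rot: [0.001, 0.13, 0.992, -0.002]
wrist_force: [-5.9, -5.6, 16.6]
finger_gap: -0.0003
```

Request:
{"method": "jog_arm", "body": {"steps": [0,0,0.002,0,0,0,0,0,0,0,0,0]}}

```text
time_s: 34.65
tcp_pos: [0.5294, 0.0592, 0.1372]
tcp_rot: [0.002, 0.129, 0.992, -0.002]
wrist_force: [-8.6, -5.4, 25.3]
finger_gap: -0.0003
```

Request:
{"method": "jog_arm", "body": {"steps": [0,0,-0.01,0,0,0,0,0,-0.04,0,0,0,0,0,-0.04,0,0,0,0,0,0,0,0,0]}}

```text
time_s: 35.15
tcp_pos: [0.53, 0.0613, 0.2251]
tcp_rot: [0.004, 0.13, 0.992, 0.001]
wrist_force: [0.0, -0.4, 0.2]
finger_gap: 0.0002
```

```bash
python3 - <<'E'
from h import *
st,im=snap("wrist","w30"); print(st["tcp_pos"],st["wrist_force"],st["finger_gap"],st["qpos"])
st,im=snap("scene","s30"); cv2.imwrite("pics/s30c.png",cv2.resize(im[180:300,190:310],None,fx=5,fy=5,interpolation=3))
p=proj("scene",[.527,.0613,.137]); print((p-[190,180]+.5)*5-.5)
E
```

```text
[0.52997877 0.06125943 0.22510195] [ 0.03604567 -0.39989341  0.2214184 ] 0.00016771948008742574 [-1.67370304e-02  2.21527017e-02  1.84035410e+00  4.14844730e-04
  1.27143149e+00 -1.32695815e+00]
[364.30809587 279.90613096]
```

View pics/w30.png

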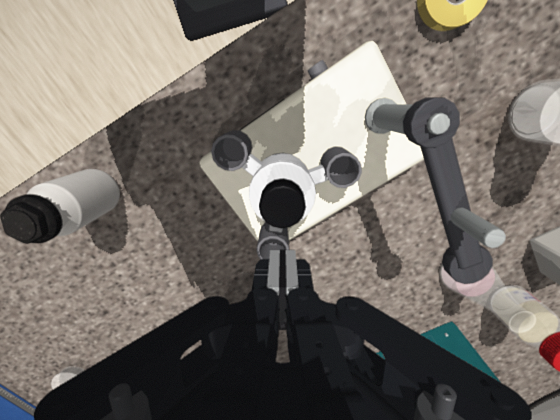

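View pics/s30c.png

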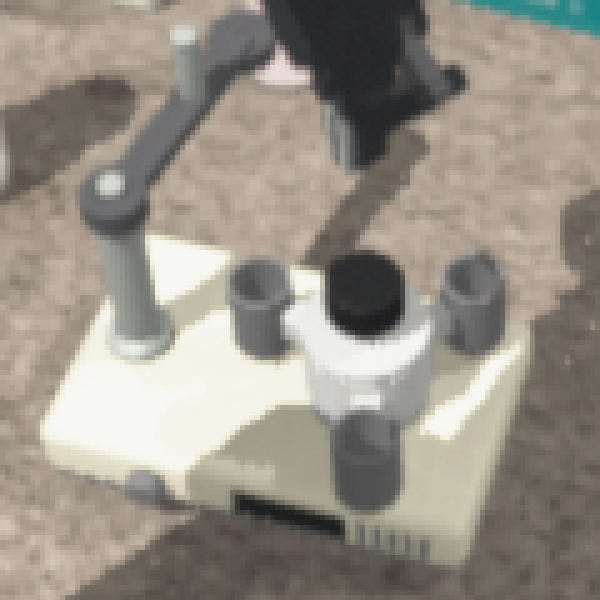

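```bash
python3 - <<'E'
from h import *
st=np.load("pics/w30.npy",allow_pickle=True).item()
h=unproj("wrist",438,122,.167,st); pin=unproj("wrist",491,237,.199,st); d=pin-h; al=np.arctan2(d[1],d[0])
print(h,pin,np.hypot(*d[:2]),np.degrees(al))
H=np.array([.4882,.1795]); P=H+.075*np.array([np.cos(al),np.sin(al)]); T=np.array([-np.sin(al),np.cos(al)])
S=P+.04*T; print(P,S)
Y=yaw(); print(np.degrees(np.arctan2(Y[1,1],Y[0,1]))); print(Y.T@(np.append(S,.172)-st["tcp_pos"]))
E
```

```text
[0.48702242 0.17684415 0.167     ] [0.56000006 0.18741559 0.199     ] 0.07373934540229331 8.24245590309618
[0.56242527 0.19025217] [0.55669078 0.22983898]
75.06158869245579
[0.01761708 0.16975937 0.05313956]
```

Request:
{"method": "jog_arm", "body": {"steps": [0.0045,0.0425,0,0,0,0,0.0045,0.0425,0,0,0,0,0.0045,0.0425,0,0,0,0,0.0045,0.0425,0,0,0,0,0,0,0,0,0,-0.145,0,0,0,0,0,-0.145,0,0,0,0,0,-0.145,0,0,0,0,0,0]}}

```text
time_s: 36.25
tcp_pos: [0.5524, 0.2297, 0.2185]
tcp_rot: [-0.002, -0.086, 0.996, -0.0]
wrist_force: [-0.0, 0.5, 0.2]
finger_gap: 0.0002
```

```bash
python3 - <<'E'
from h import *
st,im=snap("wrist","w31"); print(st["tcp_pos"],st["wrist_force"])
Y=yaw(); print(np.degrees(np.arctan2(Y[1,1],Y[0,1]))); print(Y.T@(np.array([.556,.230,.172])-st["tcp_pos"]))
E
```

```text
[0.55235727 0.22968224 0.21853209] [-0.0021391   0.46855857  0.2114429 ]
99.8403904655389
[-0.00382851 -0.00029561  0.04651732]
```

View pics/w31.png

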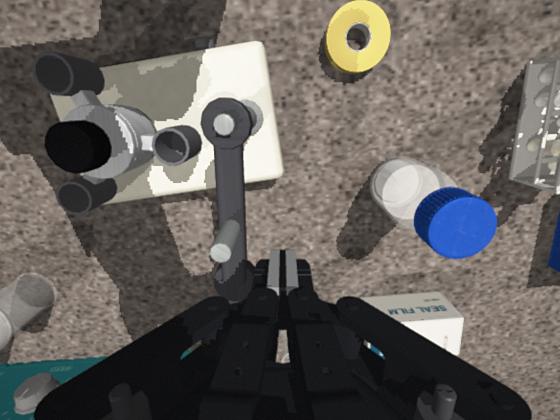

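Request:
{"method": "jog_arm", "body": {"steps": [-0.002,0,0.023,0,0,0,0,0,0.023,0,0,0,0,-0.012,0,0,0,0,0,0,0,0,0,0]}}

```text
time_s: 36.8
tcp_pos: [0.5583, 0.2175, 0.1755]
tcp_rot: [0.0, -0.086, 0.996, -0.0]
wrist_force: [-0.5, 0.3, 0.5]
finger_gap: 0.0002
```

Request:
{"method": "jog_arm", "body": {"steps": [-0.003,-0.0115,0,0,0,0.15,-0.003,-0.0115,0,0,0,0.15,-0.003,-0.0115,0,0,0,0.15,-0.003,-0.0115,0,0,0,0.15,0,0,0,0,0,0]}}

```text
time_s: 37.42
tcp_pos: [0.5684, 0.1721, 0.1768]
tcp_rot: [0.001, 0.211, 0.977, 0.0]
wrist_force: [-0.1, -0.1, 0.5]
finger_gap: -0.0003
```

```bash
python3 - <<'E'
from h import *
st,im=snap("wrist","w32"); print(st["tcp_pos"],st["wrist_force"])
Y=yaw(); print(np.degrees(np.arctan2(Y[1,1],Y[0,1]))); print(Y.T@(np.array([.4882,.1795,.172])-st["tcp_pos"]))
E
```

```text
[0.56836056 0.17207752 0.17678158] [-0.13469674 -0.13669231  0.47237001]
65.67364038498351
[ 0.07610884 -0.02626392  0.00461781]
```

View pics/w32.png

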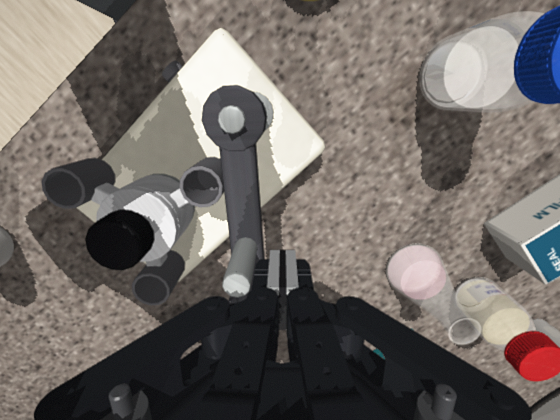

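Request:
{"method": "jog_arm", "body": {"steps": [-0.003,-0.0115,0,0,0,0.15,-0.003,-0.0115,0,0,0,0.15,-0.003,-0.0115,0,0,0,0.15,-0.003,-0.0115,0,0,0,0.15,-0.003,-0.0115,0,0,0,0.15,0,0,0,0,0,0]}}

```text
time_s: 38.22
tcp_pos: [0.5412, 0.1209, 0.176]
tcp_rot: [0.0, 0.553, 0.833, 0.0]
wrist_force: [0.3, 0.4, -0.1]
finger_gap: 0.0002
```

```bash
python3 - <<'E'
from h import *
st,im=snap("wrist","w33"); print(st["tcp_pos"],st["wrist_force"])
Y=yaw(); print(np.degrees(np.arctan2(Y[1,1],Y[0,1]))); print(Y.T@(np.array([.4882,.1795,.172])-st["tcp_pos"]))
E
```

```text
[0.54120215 0.12089752 0.17600522] [ 0.26771469  0.4149716  -0.13085   ]
22.83384130666241
[ 0.07457817 -0.02611163  0.00397494]
```

View pics/w33.png

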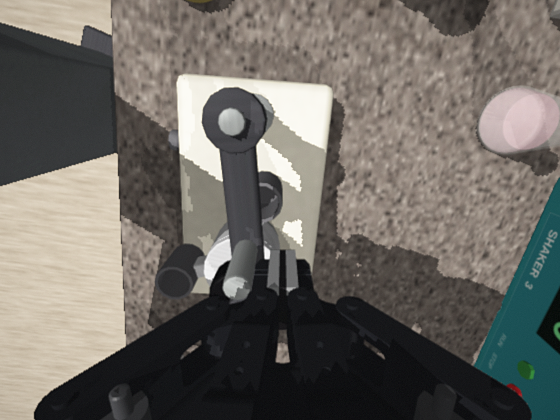

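Arm passes over the rotor. Finish in small steps until the stop is felt.

Request:
{"method": "jog_arm", "body": {"steps": [-0.0012,-0.0038,0,0,0,0.05,-0.0012,-0.0038,0,0,0,0.05,0,0,0,0,0,0]}}

```text
time_s: 38.65
tcp_pos: [0.5353, 0.1163, 0.1756]
tcp_rot: [0.0, 0.594, 0.804, 0.0]
wrist_force: [-0.0, 0.8, 0.9]
finger_gap: 0.0002
```

Request:
{"method": "jog_arm", "body": {"steps": [0,-0.002,0,0,0,0,0,-0.001,0,0,0,0,0,0,0,0,0,0]}}

```text
time_s: 39.02
tcp_pos: [0.5323, 0.115, 0.1755]
tcp_rot: [0.0, 0.595, 0.804, 0.0]
wrist_force: [0.9, -0.4, 0.1]
finger_gap: 0.0003
```

Request:
{"method": "jog_arm", "body": {"steps": [0,-0.0015,0,0,0,0,0,-0.0015,0,0,0,0,0,0,0,0,0,0]}}

```text
time_s: 39.4
tcp_pos: [0.5321, 0.1149, 0.1758]
tcp_rot: [0.003, 0.596, 0.803, 0.003]
wrist_force: [8.9, 2.7, -4.8]
finger_gap: -0.0
```

Request:
{"method": "jog_arm", "body": {"steps": [0,-0.0015,0,0,0,0,0,-0.0015,0,0,0,0,0,0,0,0,0,0]}}

```text
time_s: 39.78
tcp_pos: [0.532, 0.1149, 0.1761]
tcp_rot: [0.005, 0.596, 0.803, 0.006]
wrist_force: [15.3, 4.9, -9.8]
finger_gap: 0.0003
```

Request:
{"method": "jog_arm", "body": {"steps": [0,0.01,0,0,0,0,0,0.015,0,0,0,0,0,0,-0.05,0,0,0,0,0,-0.05,0,0,0,0,0.05,0,0,0,0,0,0.05,0,0,0,0,0,0.04,0,0,0,0,0,0,0,0,0,0]}}

```text
time_s: 40.78
tcp_pos: [0.6855, 0.1617, 0.2731]
tcp_rot: [-0.001, 0.595, 0.803, -0.001]
wrist_force: [-0.1, -0.0, -1.3]
finger_gap: -0.0
```

```bash
python3 - <<'E'
from h import *
st,im=snap("wrist","w34"); print(st["tcp_pos"],st["wrist_force"],st["time_s"])
st,im=snap("scene","s34"); cv2.imwrite("pics/s34c.png",cv2.resize(im[180:300,190:310],None,fx=5,fy=5,interpolation=3))
st,im=snap("top","t34")
E
```

```text
[0.68554901 0.16171819 0.27309071] [-0.13502022 -0.03087356 -1.25564532] 40.775
```

View pics/w34.png

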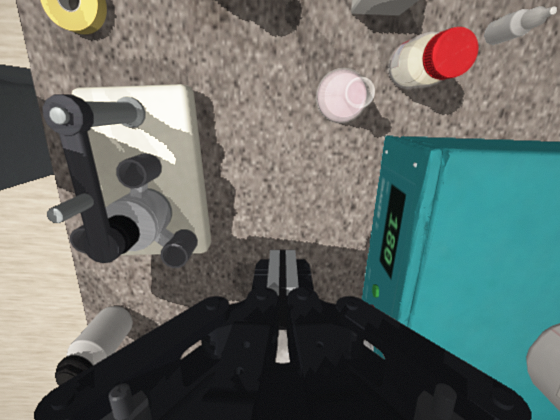

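View pics/s34.png

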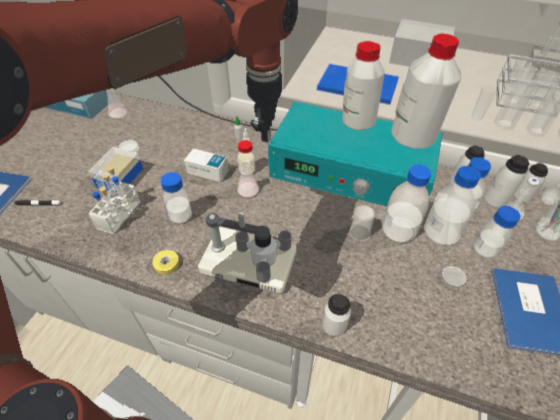

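View pics/s34c.png

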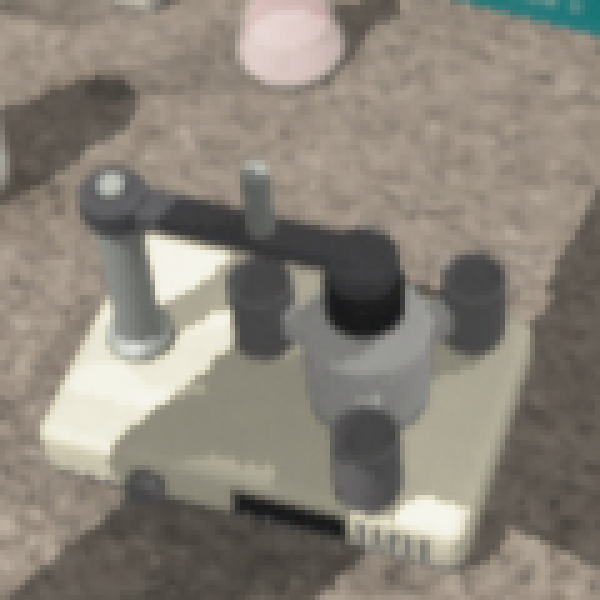

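The arm's pad sits over the knob of the home rotor, and the bottles, flask and beaker are where they started. The robot touches nothing, so I'm handing in.

```bash
python3 - <<'E'
from h import *
st=np.load("pics/s34.npy",allow_pickle=True).item()
h=unproj("scene",*crop(110,186,190,180,5),.167); p=unproj("scene",*crop(256,168,190,180,5),.199); d=p-h
print(np.hypot(*d[:2]),np.degrees(np.arctan2(d[1],d[0]))+71.5)
sign_off()
E
```

```text
0.07447136293835938 3.310675780321418
the job is handed in; nothing more can be done
```

The job is handed in: the rotor is on the spindle and pushed home, and the hold-down arm is back over it at its stop. It took about 41 s of the 72 s allowed.

- **Sequence:** I swung the hold-down arm to about 1.4 rad and set the rotor on the spindle tooth tops. I turned it by one cup until the teeth meshed, then pushed the knob down. I then swung the arm back by its push pin.
- **Mistake on the way:** After the first meshing I told the gripper to close too early. It caught a cup and lifted the rotor off the spindle, and the rotor bumped the hinge post (about 16 N at the wrist). I set it upright back on the worktop, picked it up again by the knob, and repeated the placing and meshing.
- **Rocking:** On the second try the teeth meshed while turning one way, so I did not rock it to and fro.
- **Rotor home:** The knob stopped firmly at 0.137 m with 25 N down, and its position in the scene picture matches home.
- **Hold-down arm at stop:** It met a hard stop at about 15 N, right where I had calculated the zero angle. A rough reading from the scene picture gave about 3° off zero, which I put down to measuring error.
- **Bystanders:** In the last picture the bottles, flask and beaker stand where they started. I judged that by eye.
- **Camera heights:** The rotor heights I read from the wrist camera were up to 4 mm off and could not settle whether it had meshed, so I relied on how far the knob went down and the force.

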